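# Grease the tilted press pivot and hold the gun home

### The arm

A 7-joint arm with a two-finger parallel gripper is mounted at the origin on the work surface. World frame = base frame: x ahead of the robot, y to its left, z up, the work surface at z = 0. Lengths are in m, angles in rad, forces in N, time in s.
With the tool pointing down it reaches from about 0.35 to 0.9 m from the base axis. Payload 8.1 kg.
Tool frame: the origin (TCP) lies on the centre line of the jaws, within the pads' length; the fingertips stand 17 mm ahead of it and the grasp point (between the pads) lies 2 mm behind it; z points along the fingers, y is the direction in which the jaws open and shut (so a half turn about z gives the same grasp; the last joint's range is limited). The gripper opens to 92 mm and grips with 3 to 60 N. Pads are 19 mm wide; open, the fingers measure 130 mm over their backs; the gripper's body (75 mm by 190 mm) begins 47 mm behind the grasp point.
Start: joints at [-1.375, 0.434, 0.025, 1.573, -0.012, 1.134, -0.075], TCP at [0.184, 0.597, 0.244] pointing down, gripper open.
Joint ranges: [-2.62, 2.62], [-0.44, 2.09], [-1.27, 1.32], [0.08, 2.57], [-1.32, 4.46], [0.12, 2], [-2.74, 2.74]. Speed limits (rad/s): [2.22, 2.22, 3.01, 3.01, 3.14, 3.14, 3.14].

### API

Orientations are given as a rotation vector (axis times angle).
In Python, from cell import arm gives the robot as it stands.
- The arm moves only by the shell command python3 -m creep 'ROWS' [FORCE]. ROWS is JSON, a list that holds one entry, the list of rows, each a list of 7 numbers: the shift along the world's x, y, z in cm, then the turn, a rotation vector about the world's x, y, z in degrees, then the opening, from -1 (shut) to 1 (fully open), so that 0 is half open. In form: [[[tx, ty, tz, ax, ay, az, jaw], ...]]. A call has 1 to 5 rows; each row is the pose to reach, as a shift and turn from the pose commanded when the call began; what a row does not reach only later rows make up. A row lasts 1/10 s, in which the tool goes at most 50 mm and 8.59 degrees, less where a joint would pass 70% of its speed; a pose out of reach is approached as far as the arm can. A call with a gripper value outside its range is refused whole. The fingers move at their own pace and stop on an object; FORCE is the grip in N (left out, the last holds). Time passes only in rows, so rows that repeat a pose let the fingers close. It gives the time, the measured TCP pose, the force and the opening at its end, in the units of the state.
- arm.observe(): the state, without advancing time (a new reading comes with each control period).
- arm.get_image(name): name is "scene" or "side" or "wrist"; returns the picture (480x640x3 uint8, red, green, blue); there is no depth.
- arm.camera_model(name): a dict with "vfov" (degrees; the focal length in pixels is half the picture's height over the tangent of half this angle, whatever the lens; pixels are square), "cx", "cy" (the principal point, pixels), "cam_to_world" (4x4, takes a point from camera to world coordinates); the wrist camera has in their place "T_tool_cam" (4x4, takes a point from camera to tool coordinates, whose origin is the TCP and whose axes are the flange's). Camera axes: x right, y down, z forward; pixel columns grow to the right and rows downward; lengths in m; the calibration is good to about 2 mm. A picture is of the moment at which its call begins: read the wrist's pose just before it. camera_model takes no time and is no camera call.
- arm.sign_off(): hands the job in, once; it reports no verdict.
The state is a dict: "clock": time; "joints": joint angles; "dq": joint speeds; "joint_efforts": joint torques, N m; "position": TCP position; "ee_rot": TCP orientation; "force": force on the tool from outside, world axes, zero at the start; "ft_torque": the same for the moment, N m; "width": opening from 0.0 (shut) to 1.0 (fully open).
Only numpy, scipy, OpenCV 4.12 (cv2) and the standard library are available. Lean on these libraries where they do the work, as an engineer would, in place of code of your own. Each camera call takes 0.05 s, during which the arm holds its last target.

### The job

Grease the press pivot: pull the red dust cap off the tilted grease nipple and stand it, open end down, over the top of the narrow upright cap post; then take the small push grease gun out of its holder and press it squarely onto the nipple until it snaps on, and keep pushing until the nipple is at the bottom of its spring stroke. Finish while still gripping the gun and holding the nipple pushed right in: do not let go. Leave the cap on its post and the other things on the table where they are.

Things in the scene. Friction and masses are not known exactly. Their poses are not given: they have to be found in the camera images.
- nipple_tip (a point): Centre of the flat end of the brass grease nipple, about 132 above the table; z points out along the nipple, 0.436 rad (25 degrees) from vertical. Nipple 18 dia, last 8 tapers to 10 dia. Four steel snap balls 16 below the tip stand out to 24.4 dia and spring inwards; the gun's throat snaps over them at about 4 to 7 N. The red cap covers it at the start.
- block: Green bearing block, fixed, about 130 x 110 at the foot; origin under its centre, on the table. The nipple stands on its sloped top and leans to the block's -x side, sticking 44 out of a steel collar (38 dia, 8 high). A 34 dia steel shaft end sticks out on each side along y, to 70 from the centre, 36 above the table.
- nipple (a joint): How far the nipple is pushed in along its axis, m: 0 out (at rest), 0.008 at the stop. Its spring takes about 12 N to start and 16 N at the stop; it comes out again when not held. It starts to move after the gun has snapped on.
- cap_grip (a point): Grip point on the knob of the loose red plastic dust cap (40 g); z along the cap, away from its open end. Sleeve 33 dia x 34, bore 27 dia, 30 deep; knob 18 dia x 32 on top, whole height 66. This point is 55 above the open end, 25 above the inside roof, 21 above the sleeve. At the start the cap sits loosely over the nipple, tilted with it, roof on the tip; it pulls off freely along the axis.
- cap_roof (a point): Centre of the cap's inside roof, 30 above its open end, on its axis; z along the cap.
- post_top (a point): Centre of the flat top of the narrow steel cap post, 95 above the table: post 18 dia, tapering to 14 dia over its top 3 mm, standing on a grey disc 76 dia x 8. The cap stands over it with its inside roof on the top.
- gun_grip (a point): Grip point on the blue handle of the loose push grease gun (350 g); z along the gun, away from its mouth. Round, 105 long: steel sleeve 36 dia from the mouth to 42, flange 46 dia from 42 to 47, handle 28 dia from 47 to 105. This point is 68 from the mouth, 21 above the flange, 36 above the seat. Fingertips can push on the flange. It stands upright in its holder, mouth down.
- gun_seat (a point): Centre of the seat at the end of the gun's bore, 32 from the mouth; it comes flat onto the nipple's tip when the gun has snapped on. z along the gun, away from the mouth. The mouth is a cone of 29 dia narrowing to a 20.4 dia throat 5 to 10 from the end, then a 27 dia bore up to the seat.
- holder: Dark steel gun holder: upright tube 41 bore, 50 outside, top 34 above the table, on a disc 90 dia x 6. Origin under its centre, on the table. The gun's mouth stands on the disc, 6 above the table; it lifts straight out.
- jar: Bystander, leave alone: closed glass jar, 60 dia x 75 high. Origin under its centre.
- oil: Bystander, leave alone: yellow plastic bottle, 56 dia x 150 high. Origin under its centre.
- driver: Bystander, leave alone: screwdriver lying on the table. Origin on its axis.
- wrench: Bystander, leave alone: steel wrench lying on the table. Origin on its axis.
- die: Bystander, leave alone: dark steel press die, 40 dia x 34 high. Origin under its centre.
- die2: Bystander, leave alone: brass press die, 36 dia at the foot x 40 high. Origin under its centre.
- spool: Bystander, leave alone: cream spool, 48 dia x 60 high. Origin under its centre.
Not all that is in view belongs to the job. Of the things shaped like the part that bears cap_grip, the red one is meant. What is shaped like the part that bears post_top but turquoise is not meant.

How it is judged:
By the outcome, as a careful person would: the job done as asked, in the order asked, and still so for the second after the job is handed in, while the arm keeps its last pose, push and grip.
It also fails if it takes over 61 s, if anything falls off the work surface, if the arm or the gripper's body presses on something with over 40 N, if the wrist force passes 120 N, or if a joint passes its speed limit or range.

## Working session

There is one attempt and no reset: what is moved stays moved. The work goes in short steps, Python scripts to look and compute and a shell command to move; the robot and the scene stay as the last step left them, time stands still between calls to the robot, and variables do not carry over. Pictures are saved under pics/ and viewed, and the job is handed in when it is done.

```bash
ls; mkdir -p pics; python3 - <<'E'
from cell import arm
import cv2,json
s=arm.observe();print(s)
for n in ["scene","side","wrist"]:
    im=arm.get_image(n); cv2.imwrite(f"pics/{n}0.png",im[:,:,::-1]); print(n,arm.camera_model(n))
E
```

```text
pics
{'clock': 0.0, 'joints': array([-1.37460432,  0.43523368,  0.02498056,  1.57413676, -0.01161145,
        1.1339689 , -0.07510219]), 'dq': array([ 8.82413374e-05, -1.52122088e-03,  6.97561160e-04,  3.50924026e-04,
        4.38248721e-04,  1.01529485e-03, -1.30605042e-03]), 'joint_efforts': array([-2.61732042e-03, -6.67859888e+01,  9.83480997e-01, -3.14461827e+01,
       -6.08221767e-02,  4.30641964e-02,  1.39301678e-04]), 'position': array([0.18388671, 0.59681597, 0.24292304]), 'ee_rot': array([-4.67712999e-01, -3.10647869e+00,  2.51056634e-03]), 'force': array([-0.34886353, -0.02348284, -0.2926815 ]), 'ft_torque': array([ 0.02962457, -0.01528512,  0.02692393]), 'width': 1.0014282368393368}
scene {'vfov': 56.66060131870487, 'cx': 313.2847033593924, 'cy': 243.92064880795164, 'cam_to_world': array([[-0.86805617,  0.33939149, -0.36234225,  0.91124593],
       [ 0.49644136,  0.58611454, -0.6403247 ,  0.57906456],
       [-0.00494669, -0.73571949, -0.67726831,  0.76116181],
       [ 0.        ,  0.        ,  0.        ,  1.        ]])}
side {'vfov': 50.69646834219691, 'cx': 313.8017295372381, 'cy': 238.657863313282, 'cam_to_world': array([[ 0.94161557, -0.25801798,  0.21630268,  0.32894552],
       [-0.33628174, -0.68909389,  0.64192227, -0.72871179],
       [-0.01657463, -0.67718264, -0.73562827,  0.920763  ],
       [ 0.        ,  0.        ,  0.        ,  1.        ]])}
wrist {'vfov': 63.5606154065502, 'cx': 316.20478005610425, 'cy': 243.31244021261512, 'T_tool_cam': array([[-8.80042812e-04, -9.56205869e-01, -2.92693632e-01,
         7.90092895e-02],
       [ 9.99999613e-01, -8.42473590e-04, -2.54410320e-04,
        -1.14815614e-03],
       [-3.31801333e-06, -2.92693742e-01,  9.56206240e-01,
        -1.40919902e-01],
       [ 0.00000000e+00,  0.00000000e+00,  0.00000000e+00,
         1.00000000e+00]])}
```

View pics/scene0.png

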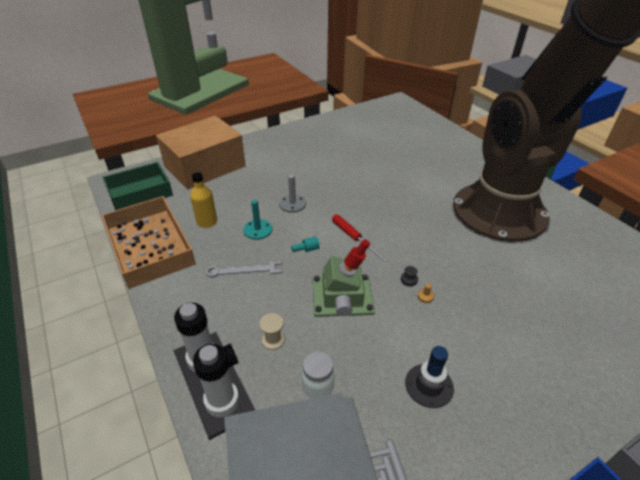

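View pics/side0.png

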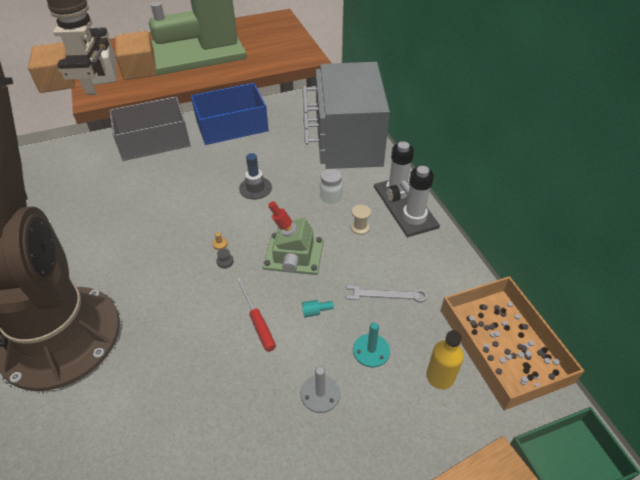

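View pics/wrist0.png

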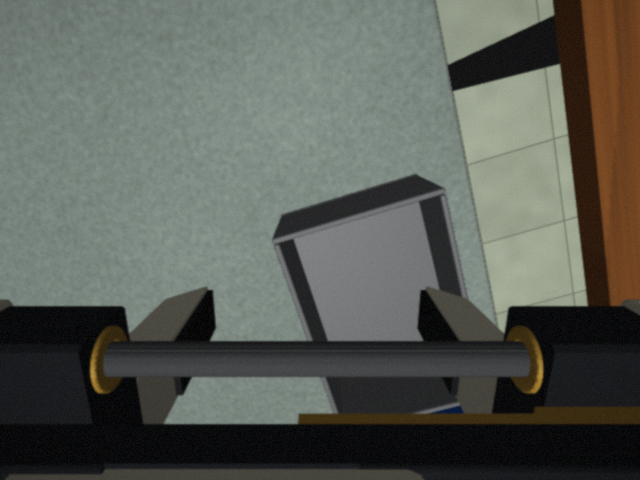

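Candidates:
- **Cap:** red cap on the nipple at scene (356,255) / side (281,217). The turquoise lying cap (306,244) and the red driver handle (346,227) are not it.
- **Post:** grey at scene (292,192) / side (320,380). The turquoise one at (257,220) is not it.
- **Gun:** blue and steel in the holder at scene (434,368) / side (254,178).

Next I'll check these in close crops.

```bash
python3 - <<'E'
import cv2,numpy as np
a=cv2.imread('pics/scene0.png');b=cv2.imread('pics/side0.png')
def c(im,x,y,w=80,h=60,s=5): return cv2.resize(im[y-h//2:y+h//2,x-w//2:x+w//2],None,fx=s,fy=s,interpolation=cv2.INTER_CUBIC)
t=np.vstack([np.hstack([c(a,350,270),c(b,285,230)]),np.hstack([c(a,292,192),c(b,320,385)])]);cv2.imwrite('pics/crop1.png',t)
t=np.hstack([c(a,432,372),c(b,255,178)]);cv2.imwrite('pics/crop2.png',t)
E
```

```text
(no output)
```

View pics/crop1.png

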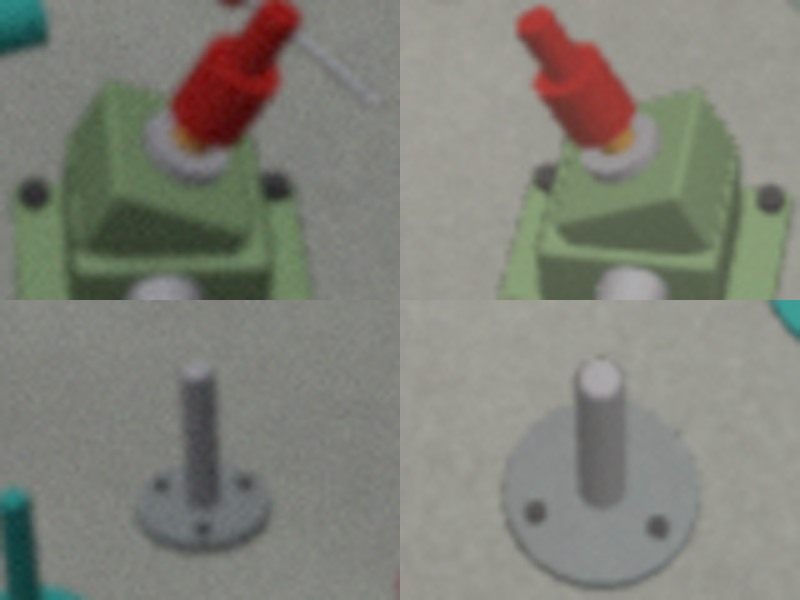

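View pics/crop2.png

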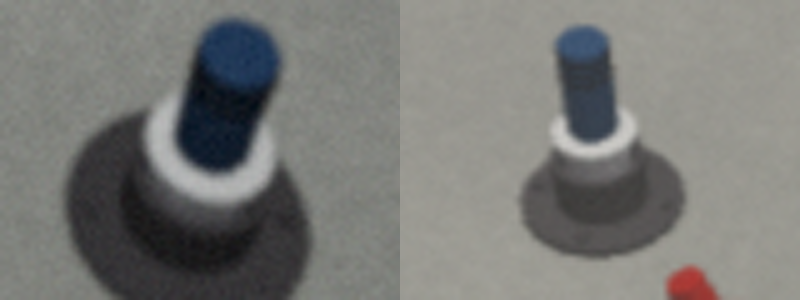

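```bash
cat > h.py <<'E'
import numpy as np,cv2
from cell import arm
from scipy.spatial.transform import Rotation as R
def cam(n,st=None):
    m=arm.camera_model(n); f=240/np.tan(np.radians(m['vfov']/2))
    if n=='wrist':
        T=np.eye(4);T[:3,:3]=R.from_rotvec(st['ee_rot']).as_matrix();T[:3,3]=st['position'];T=T@m['T_tool_cam']
    else: T=m['cam_to_world']
    return f,m['cx'],m['cy'],np.array(T)
def ray(c,u,v):
    f,cx,cy,T=c; d=T[:3,:3]@np.array([(u-cx)/f,(v-cy)/f,1.]); return T[:3,3],d/np.linalg.norm(d)
def tri(obs):
    A=np.zeros((3,3));b=np.zeros(3)
    for c,p in obs:
        o,d=ray(c,*p);P=np.eye(3)-np.outer(d,d);A+=P;b+=P@o
    x=np.linalg.solve(A,b)
    return x,[round(1000*float(np.linalg.norm((np.eye(3)-np.outer(d,d))@(x-o))),1) for o,d in [ray(c,*p) for c,p in obs]]
def onz(c,p,z):
    o,d=ray(c,*p);return o+d*(z-o[2])/d[2]
def proj(c,X):
    f,cx,cy,T=c;q=T[:3,:3].T@(np.asarray(X)-T[:3,3]);return np.array([cx+f*q[0]/q[2],cy+f*q[1]/q[2]])
E
python3 - <<'E'
from h import *
np.set_printoptions(precision=4,suppress=True)
A=cam('scene');B=cam('side')
for n,p,q,z in [('cap',(366.6,242.8),(272.4,203.6),None),('post',(291.8,176.4),(320,371),.095),('gun',(440,353),(251.6,156.8),.111)]:
    print(n,*tri([(A,p),(B,q)]), *( [onz(A,p,z),onz(B,q,z)] if z else []))
a=cv2.imread('pics/scene0.png');b=cv2.imread('pics/side0.png')
# red blobs
for nm,im,c in [('scene',a,A),('side',b,B)]:
    h=cv2.cvtColor(im,cv2.COLOR_BGR2HSV)
    m=(((h[...,0]<8)|(h[...,0]>172))&(h[...,1]>150)&(h[...,2]>60)).astype(np.uint8)
    k,l,s,ce=cv2.connectedComponentsWithStats(m)
    for i in range(1,k):
        if s[i,4]>80: print(nm,s[i],ce[i])
E
```

```text
cap [0.5003 0.0633 0.163 ] [2.3, 2.3]
post [ 0.473  -0.3124  0.0923] [1.8, 1.8] [ 0.4731 -0.3083  0.095 ] [ 0.4741 -0.3145  0.095 ]
gun [0.5129 0.3081 0.1076] [2.0, 2.0] [0.5129 0.3101 0.111 ] [0.5137 0.3021 0.111 ]
scene [333 215  28  25 249] [345.7068 226.6908]
scene [345 240  24  29 358] [356.3296 255.2626]
side [269 202  22  26 237] [280.4599 215.308 ]
side [251 309  24  40 385] [262.1169 329.1013]
```

```bash
cat >> h.py <<'E'
def redmask(im):
    h=cv2.cvtColor(im,cv2.COLOR_BGR2HSV)
    return (((h[...,0]<8)|(h[...,0]>172))&(h[...,1]>120)&(h[...,2]>50)).astype(np.uint8)
def blob(m,x,y):
    k,l,s,ce=cv2.connectedComponentsWithStats(m)
    i=min((i for i in range(1,k) if s[i,4]>60),key=lambda i:np.hypot(ce[i][0]-x,ce[i][1]-y))
    ys,xs=np.nonzero(l==i);return np.c_[xs,ys].astype(float),ce[i]
def pca(p):
    mu=p.mean(0);w,v=np.linalg.eigh(np.cov((p-mu).T));return mu,v[:,1]
E
python3 - <<'E'
from h import *
np.set_printoptions(precision=4,suppress=True)
A=cam('scene');B=cam('side')
ns=[];obs=[]
for f,c,xy in [('scene0',A,(356,255)),('side0',B,(280,215))]:
    p,_=blob(redmask(cv2.imread(f'pics/{f}.png')),*xy); mu,d=pca(p); print(f,mu,d,len(p))
    o,r1=ray(c,*(mu-10*d));_,r2=ray(c,*(mu+10*d)); n=np.cross(r1,r2);ns.append(n/np.linalg.norm(n));obs.append((c,mu))
ax=np.cross(*ns);ax/=np.linalg.norm(ax);ax*=np.sign(ax[2]);print(ax,'tilt',np.degrees(np.arccos(ax[2])),'az',np.degrees(np.arctan2(ax[1],ax[0])),tri(obs))
s=arm.observe();print(R.from_rotvec(s['ee_rot']).as_matrix(),s['position'])
E
```

```text
scene0 [356.4923 255.0615] [-0.585  0.811] 390
side0 [279.9969 216.0409] [0.5726 0.8199] 318
[-0.3744  0.1982  0.9058] tilt 25.065893941070154 az 152.10942403047918 (array([0.5139, 0.0539, 0.1283]), [0.9, 0.9])
[[-0.9557  0.2945 -0.0002]
 [ 0.2945  0.9557 -0.0012]
 [-0.0001 -0.0012 -1.    ]] [0.1839 0.5969 0.2431]
```

```bash
cat >> h.py <<'E'
AZ=152.0
def axis(az=None,t=25):
    az=np.radians(AZ if az is None else az);t=np.radians(t);return np.array([np.sin(t)*np.cos(az),np.sin(t)*np.sin(az),np.cos(t)])
def Rtilt(az=None,t=25,yaz=None):
    z=-axis(az,t); yaz=np.radians((AZ if az is None else az)-90 if yaz is None else yaz)
    y=np.array([np.cos(yaz),np.sin(yaz),0]);y-=z*(y@z);y/=np.linalg.norm(y);return np.c_[np.cross(y,z),y,z]
def delta(Pt,Rt,s=None):
    s=s or arm.observe();Rn=R.from_rotvec(s['ee_rot']).as_matrix()
    return (np.asarray(Pt)-s['position'])*100, np.degrees(R.from_matrix(Rt@Rn.T).as_rotvec())
E
python3 - <<'E'
from h import *
np.set_printoptions(precision=3,suppress=True)
print(delta([.467,.081,.25],Rtilt()))
E
```

```text
(array([ 28.308, -51.595,   0.686]), array([ -9.542, -23.14 , -10.687]))
```

```bash
python3 -m creep '[[[2.4,-4.3,1,0,0,0,1],[4.8,-8.6,1,-0.8,-2,-1,1],[7.2,-12.9,1,-1.6,-4,-2,1],[9.6,-17.2,1,-2.4,-6,-2.8,1],[12,-21.5,1,-3.2,-7.7,-3.6,1]]]' 20; python3 -m creep '[[[2.4,-4.3,0,-1,-2,-1,1],[4.8,-8.6,0,-2,-5,-2,1],[7.2,-12.9,0,-3,-7,-3,1],[9.6,-17.2,0,-3.2,-7.7,-3.6,1],[12,-21.5,0,-3.2,-7.7,-3.6,1]]]'
```

```text
clock: 0.65
position: [0.3046, 0.3804, 0.2537]
ee_rot: [0.54, 2.95, -0.054]
force: [0.9, 0.2, 0.5]
width: 0.999
clock: 1.15
position: [0.4241, 0.1659, 0.2537]
ee_rot: [0.601, 2.793, -0.101]
force: [0.7, 0.9, 0.4]
width: 1.0
```

```bash
python3 -m creep '[[[1.4,-2.8,0,-1,-2.5,-1.2,1],[2.9,-5.6,0,-2,-5,-2.4,1],[4.3,-8.5,-0.3,-3.2,-7.7,-3.6,1],[4.3,-8.5,-0.3,-3.2,-7.7,-3.6,1]]]'; python3 - <<'E'
from h import *
np.set_printoptions(precision=3,suppress=True)
print(delta([.467,.081,.25],Rtilt()))
im=arm.get_image('wrist')[:,:,::-1];cv2.imwrite('pics/w1.png',im)
import pickle;pickle.dump(arm.observe(),open('w1.pkl','wb'))
E
```

```text
clock: 1.55
position: [0.4666, 0.0786, 0.25]
ee_rot: [0.665, 2.632, -0.15]
force: [-0.7, -0.2, 0.5]
width: 0.997
(array([0.042, 0.241, 0.003]), array([ 0.093, -0.028,  0.364]))
```

View pics/w1.png

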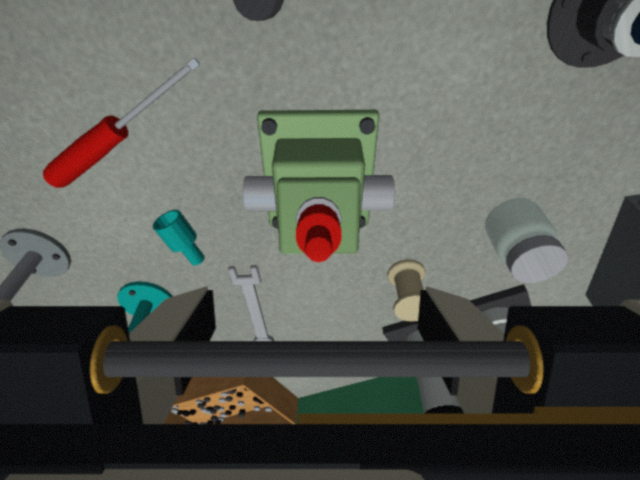

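```bash
python3 - <<'E'
from h import *
import pickle
s=pickle.load(open('w1.pkl','rb'));W=cam('wrist',s)
a=axis();top=np.array([.5003,.0633,.1640])
im=cv2.imread('pics/w1.png')
p=[proj(W,top-k*a) for k in (0,.032,.066)];print(p)
c=im[180:300,240:400];c=cv2.resize(c,None,fx=5,fy=5,interpolation=cv2.INTER_CUBIC)
for q in p: cv2.circle(c,(int((q[0]-240)*5),int((q[1]-180)*5)),4,(255,255,0),-1)
cv2.imwrite('pics/w1c.png',c)
E
```

```text
[array([319.23842911, 250.77941594]), array([319.01156897, 236.95032368]), array([318.81953758, 225.2443458 ])]
```

View pics/w1c.png

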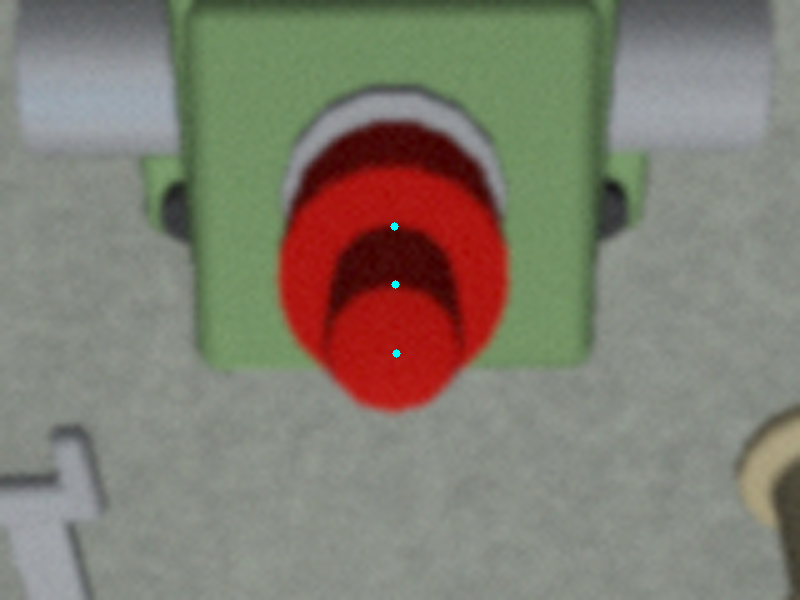

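Prediction and wrist picture agree to about 1 px, with the knob top at (319,250). I'll go in along the axis.

```bash
python3 -m creep '[[[1.1,-0.4,-3,0,0,0.3,0.2],[2.2,-0.9,-5.9,0,0,0.3,0],[3,-1.3,-7.7,0,0,0.3,0],[3.74,-1.72,-9.5,0,0,0.3,0],[3.74,-1.72,-9.5,0,0,0.3,0]]]' 20; python3 - <<'E'
from h import *
np.set_printoptions(precision=3,suppress=True)
print(delta([.504,.0613,.155],Rtilt()))
im=arm.get_image('wrist')[:,:,::-1];cv2.imwrite('pics/w2.png',im)
E
```

```text
clock: 2.1
position: [0.504, 0.0651, 0.1541]
ee_rot: [0.651, 2.637, -0.148]
force: [-0.7, -0.7, 0.9]
width: 0.615
(array([ 0.   , -0.379,  0.095]), array([ 0.09 , -0.17 , -0.214]))
```

View pics/w2.png

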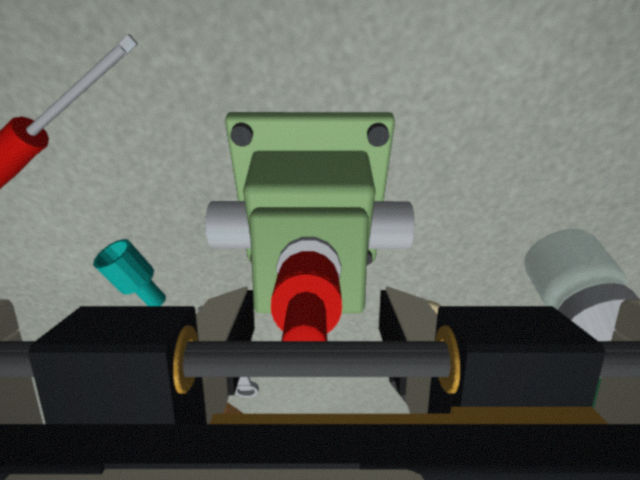

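```bash
python3 -m creep '[[[0,-0.38,0.1,0,0,-0.2,0],[0,-0.38,0.1,0,0,-0.2,0],[0,-0.38,0.1,0,0,-0.2,0]]]' 20; python3 - <<'E'
from h import *
np.set_printoptions(precision=3,suppress=True)
print(delta([.504,.0613,.155],Rtilt()))
im=arm.get_image('wrist')[:,:,::-1];cv2.imwrite('pics/w3.png',im)
E
```

```text
clock: 2.45
position: [0.5046, 0.0618, 0.1576]
ee_rot: [0.657, 2.633, -0.143]
force: [0.2, -0.5, -0.4]
width: 0.504
(array([-0.06 , -0.046, -0.262]), array([-0.103,  0.06 , -0.021]))
```

View pics/w3.png

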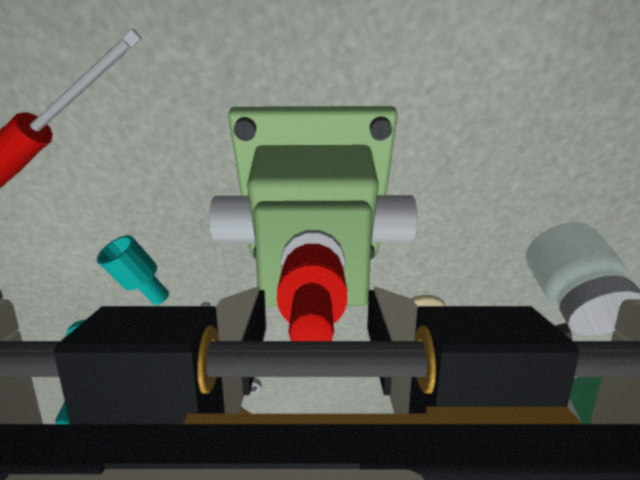

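```bash
python3 -m creep '[[[-0.05,-0.05,-0.15,0,0,0,0],[-0.05,-0.05,-0.15,0,0,0,-0.5],[-0.05,-0.05,-0.15,0,0,0,-1],[-0.05,-0.05,-0.15,0,0,0,-1],[-0.05,-0.05,-0.15,0,0,0,-1]]]' 20;python3 -m creep '[[[0,0,0,0,0,0,-1],[0,0,0,0,0,0,-1],[0,0,0,0,0,0,-1]]]' 20; python3 - <<'E'
from h import *
np.set_printoptions(precision=3,suppress=True)
print(delta([.504,.0613,.155],Rtilt()), arm.observe()['force'])
E
```

```text
clock: 3.0
position: [0.5039, 0.0608, 0.1552]
ee_rot: [0.657, 2.634, -0.145]
force: [-0.6, -1.1, 0.4]
width: 0.198
clock: 3.3
position: [0.5039, 0.0608, 0.1552]
ee_rot: [0.657, 2.634, -0.145]
force: [-1.1, 0.4, 0.9]
width: 0.189
(array([ 0.012,  0.047, -0.022]), array([-0.027, -0.013, -0.01 ])) [-1.077  0.38   0.917]
```

```bash
python3 -m creep '[[[-0.37,0.2,0.91,0,0,0,-1],[-0.93,0.5,2.27,0,0,0,-1],[-1.5,0.79,3.62,0,0,0,-1],[-2.05,1.09,4.98,0,0,0,-1],[-2.6,1.39,6.34,0,0,0,-1]]]'; python3 - <<'E'
from h import *
np.set_printoptions(precision=3,suppress=True)
print(delta([.473,-.312,.19],Rtilt(t=0.)))
for n in ('wrist','scene'):
  im=arm.get_image(n)[:,:,::-1];cv2.imwrite(f'pics/{n}4.png',im)
E
```

```text
clock: 3.8
position: [0.4775, 0.0747, 0.2191]
ee_rot: [0.657, 2.634, -0.145]
force: [-0.0, 0.7, -2.0]
width: 0.191
(array([ -0.453, -38.668,  -2.911]), array([11.714, 22.049,  0.006]))
```

View pics/wrist4.png

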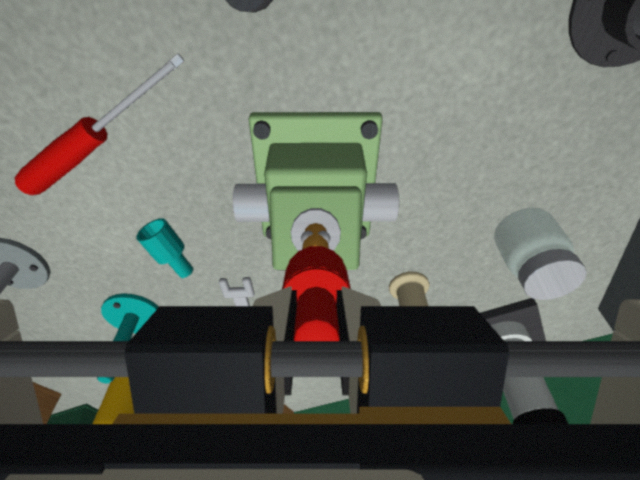

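View pics/scene4.png

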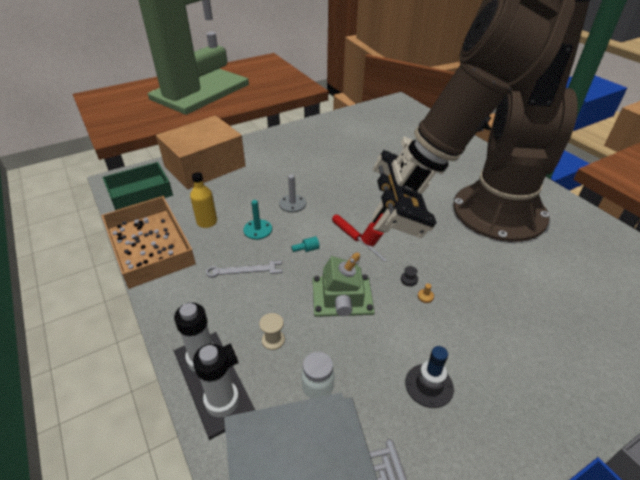

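```bash
python3 -m creep '[[[-0.1,-4,0,2.3,4.4,0,-1],[-0.2,-8,0,4.7,8.8,0,-1],[-0.3,-12,-0.5,7,13.2,0,-1],[-0.4,-16,-1,9.4,17.6,0,-1],[-0.45,-20,-1.5,11.7,22,0,-1]]]'; python3 -m creep '[[[0,-5,-0.5,0,0,0,-1],[0,-10,-1,0,0,0,-1],[0,-14.5,-1.4,0,0,0,-1],[0,-18.7,-1.4,0,0,0,-1],[0,-18.7,-1.4,0,0,0,-1]]]'; python3 - <<'E'
from h import *
np.set_printoptions(precision=3,suppress=True)
print(delta([.473,-.312,.19],Rtilt(t=0.)))
for n in ('wrist','scene','side'):
  im=arm.get_image(n)[:,:,::-1];cv2.imwrite(f'pics/{n}5.png',im)
E
```

```text
clock: 4.4
position: [0.4729, -0.0799, 0.2073]
ee_rot: [0.754, 3.011, -0.036]
force: [0.4, 0.4, -0.4]
width: 0.19
clock: 4.9
position: [0.4708, -0.2743, 0.1932]
ee_rot: [0.77, 3.004, -0.048]
force: [-0.1, -0.6, -2.0]
width: 0.189
(array([ 0.222, -3.77 , -0.323]), array([2.278, 1.78 , 0.768]))
```

View pics/scene5.png

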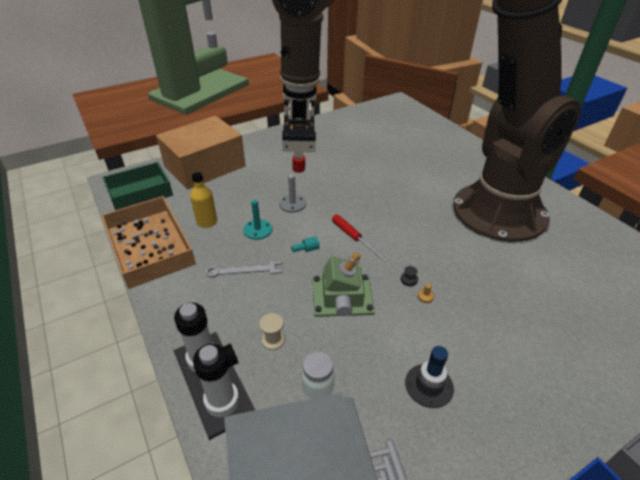

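View pics/side5.png

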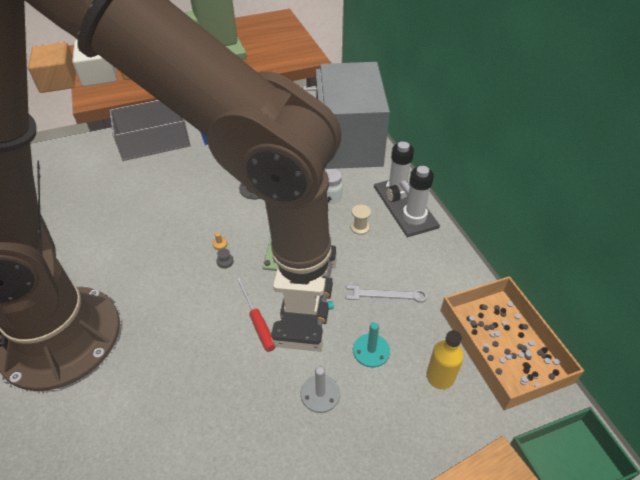

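View pics/wrist5.png

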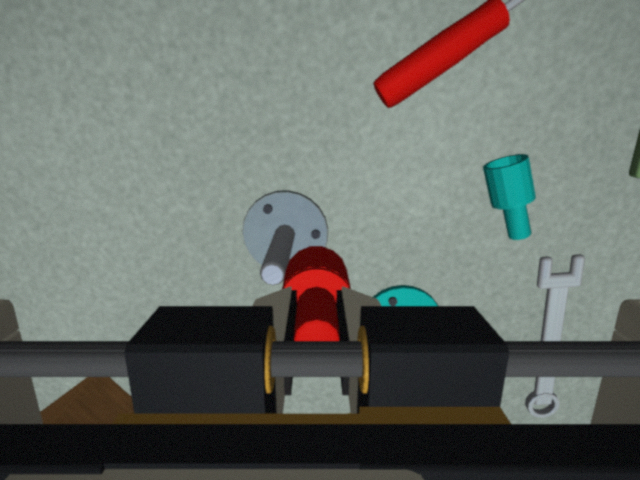

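```bash
python3 -m creep '[[[0,0,0,0,0,0,-1],[0,0,0,0,0,0,-1]]]'; python3 - <<'E'
from h import *
import pickle
np.set_printoptions(precision=4,suppress=True)
s=arm.observe();pickle.dump(s,open('w6.pkl','wb'));print(delta([.473,-.312,.19],Rtilt(t=0.),s))
for n in ('wrist','scene','side'):
  im=arm.get_image(n)[:,:,::-1];cv2.imwrite(f'pics/{n}6.png',im)
W=cam('wrist',s);im=cv2.imread('pics/wrist6.png');S=cam('scene');D=cam('side')
Rn=R.from_rotvec(s['ee_rot']).as_matrix();z=-Rn[:,2]
p=s['position']
for k in (.021,-.021,-.055): # along cap from grip
    print(k,proj(W,p+z*(k-.001)),proj(S,p+z*(k-.001)))
print('post',proj(W,[.473,-.3124,.095]))
c=cv2.resize(im[180:330,220:420],None,fx=4,fy=4,interpolation=cv2.INTER_CUBIC)
cv2.imwrite('pics/w6c.png',c)
cv2.imwrite('pics/s6c.png',cv2.resize(cv2.imread('pics/scene6.png')[130:220,240:350],None,fx=6,fy=6,interpolation=cv2.INTER_CUBIC))
E
```

```text
clock: 5.25
position: [0.4731, -0.2653, 0.1936]
ee_rot: [0.753, 3.009, -0.04]
force: [0.7, -0.3, -0.2]
width: 0.194
(array([-0.0096, -4.6651, -0.3567]), array([1.9603, 1.828 , 0.1092]))
0.021 [319.5204 354.9446] [298.6164 143.8546]
-0.021 [318.7523 303.2479] [298.3259 158.8271]
-0.055 [318.3443 275.789 ] [298.1016 170.3839]
post [257.9958 275.9218]
```

View pics/w6c.png

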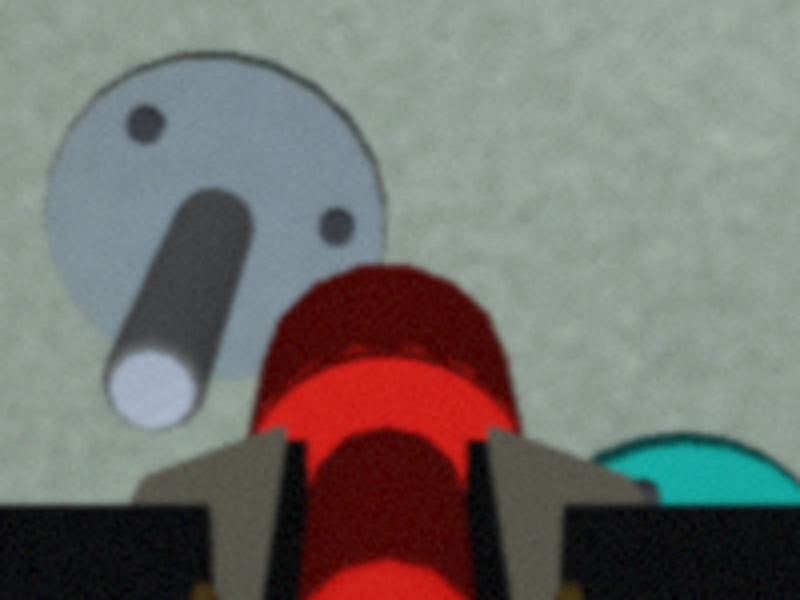

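View pics/s6c.png

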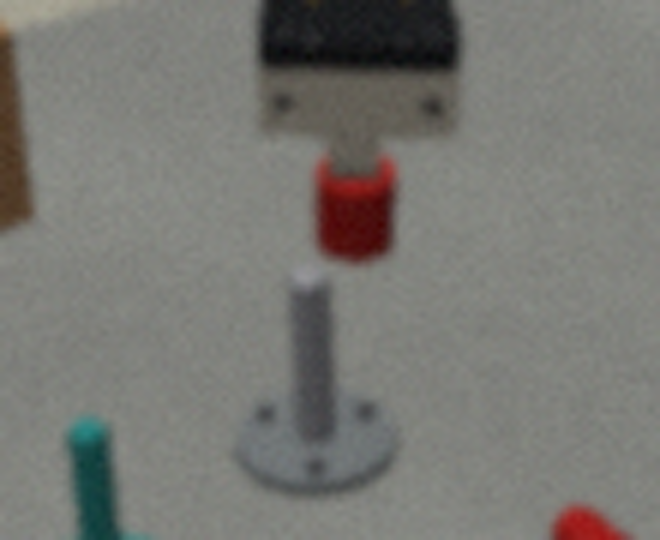

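```bash
python3 - <<'E'
from h import *
import pickle
np.set_printoptions(precision=4,suppress=True)
s=pickle.load(open('w6.pkl','rb'))
W=cam('wrist',s);Rn=R.from_rotvec(s['ee_rot']).as_matrix();z=-Rn[:,2];p=s['position']
for k,r in ((-.055,.0165),(-.021,.0165),(-.021,.009)):
  for off in (.001,-.001): print(k,off,proj(W,p+z*(k-off)+Rn[:,0]*r))
print(onz(W,(258.2,277),.095), onz(cam('scene'),(240+310/6,130+275/6),.095))
print(Rn)
E
```

```text
-0.055 0.001 [318.3661 246.9521]
-0.055 -0.001 [318.3873 248.0943]
-0.021 0.001 [318.7894 269.7848]
-0.021 -0.001 [318.8193 271.3966]
-0.021 0.001 [318.7723 285.2227]
-0.021 -0.001 [318.8016 286.9836]
[ 0.4737 -0.3127  0.095 ] [ 0.4721 -0.3108  0.095 ]
[[-0.8813  0.4714  0.0319]
 [ 0.4704  0.8818 -0.0342]
 [-0.0442 -0.0152 -0.9989]]
```

```bash
python3 -m creep '[[[0,-1.5,0,1,1,0,-1],[0,-3,0,2,1.8,0,-1],[0,-4.7,0,2,1.8,0,-1],[0,-4.7,0,2,1.8,0,-1],[0,-4.7,0,2,1.8,0,-1]]]'; python3 - <<'E'
from h import *
import pickle
np.set_printoptions(precision=4,suppress=True)
s=arm.observe();pickle.dump(s,open('w7.pkl','wb'));print(delta([.4735,-.3123,.121],Rtilt(t=0.),s))
for n in ('scene','side'):
  im=arm.get_image(n)[:,:,::-1];cv2.imwrite(f'pics/{n}7.png',im)
t=[cv2.resize(cv2.imread(f'pics/{n}7.png')[y:y+90,x:x+65],None,fx=6,fy=6,interpolation=cv2.INTER_CUBIC) for n,x,y in (('scene',260,130),('side',288,320))]
cv2.imwrite('pics/s7c.png',np.hstack(t))
E
```

```text
clock: 5.9
position: [0.4727, -0.3133, 0.1937]
ee_rot: [0.767, 3.046, 0.001]
force: [0.7, 0.3, -1.4]
width: 0.191
(array([ 0.0778,  0.0989, -7.2655]), array([-0.0268,  0.024 ,  0.2527]))
```

View pics/s7c.png

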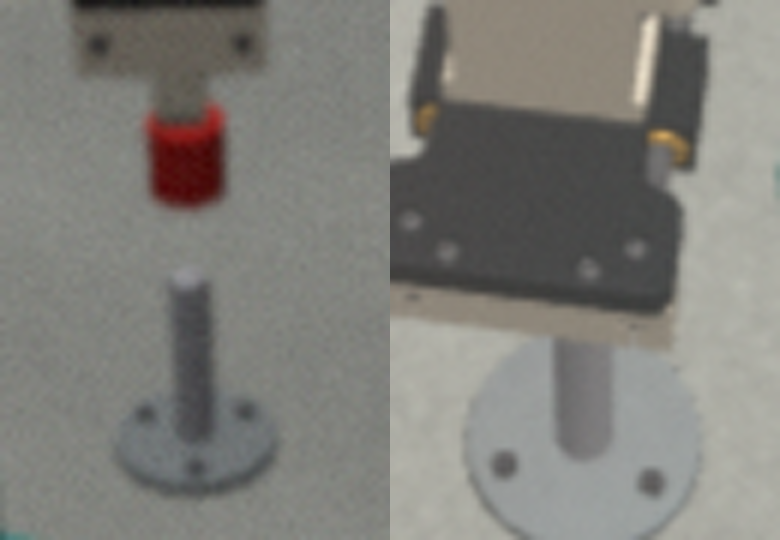

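```bash
python3 -m creep '[[[0.05,0.05,-1.5,0,0,0,-1],[0.05,0.05,-3,0,0,0,-1],[0.05,0.05,-4.5,0,0,0,-1],[0.05,0.05,-5.5,0,0,0,-1],[0.05,0.05,-6,0,0,0,-1]]]';python3 -m creep '[[[0,0,-0.5,0,0,0,-1],[0,0,-0.9,0,0,0,-1],[0,0,-0.9,0,0,0,-1]]]'; python3 - <<'E'
from h import *
im=arm.get_image('scene')[:,:,::-1]
cv2.imwrite('pics/s8c.png',cv2.resize(im[130:220,240:350],None,fx=6,fy=6,interpolation=cv2.INTER_CUBIC))
print(arm.observe()['position'],arm.observe()['force'])
E
```

```text
clock: 6.5
position: [0.4732, -0.3122, 0.133]
ee_rot: [-0.765, -3.047, -0.001]
force: [-0.1, 0.4, -0.5]
width: 0.196
clock: 6.8
position: [0.4732, -0.3131, 0.1246]
ee_rot: [0.766, 3.046, 0.001]
force: [0.0, 0.5, -0.4]
width: 0.192
[ 0.47328757 -0.31328134  0.12487104] [-0.13052651  0.24497078 -0.59291744]
```

View pics/s8c.png

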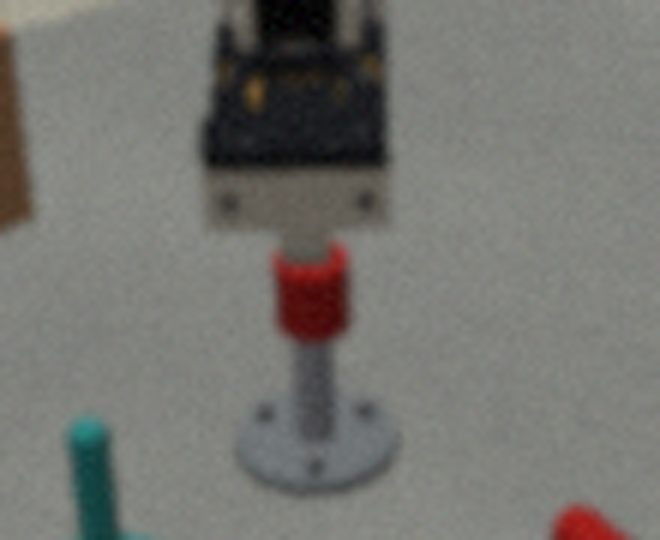

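```bash
python3 -m creep '[[[0,0,-0.1,0,0,0,-1],[0,0,-0.2,0,0,0,-1],[0,0,-0.3,0,0,0,-1],[0,0,-0.3,0,0,0,-1]]]'; python3 -m creep '[[[0,0,-0.1,0,0,0,-1],[0,0,-0.1,0,0,0,-1]]]'
```

```text
clock: 7.25
position: [0.4732, -0.3132, 0.1217]
ee_rot: [0.766, 3.046, 0.001]
force: [-0.1, -0.0, -0.7]
width: 0.191
clock: 7.45
position: [0.4732, -0.3132, 0.1207]
ee_rot: [0.766, 3.046, 0.001]
force: [-0.3, 0.9, -0.0]
width: 0.187
```

```bash
python3 -m creep '[[[0,0,-0.1,0,0,0,-1],[0,0,-0.1,0,0,0,-1],[0,0,-0.1,0,0,0,-1]]]';  python3 -m creep '[[[0,0,-0.1,0,0,0,-1],[0,0,-0.1,0,0,0,-1],[0,0,-0.1,0,0,0,-1]]]'
```

```text
clock: 7.75
position: [0.4733, -0.3133, 0.12]
ee_rot: [0.766, 3.046, 0.001]
force: [-2.1, 0.8, 4.1]
width: 0.191
clock: 8.05
position: [0.4734, -0.3134, 0.1198]
ee_rot: [0.766, 3.045, 0.001]
force: [-2.7, 3.0, 13.9]
width: 0.191
```

```bash
python3 -m creep '[[[0,0,0.1,0,0,0,-1],[0,0,0.1,0,0,0,-0.3],[0,0,0.1,0,0,0,-0.1],[0,0,0.1,0,0,0,0],[0,0,0.1,0,0,0,0]]]'; python3 -m creep '[[[0,0,1,0,0,0,0],[0,0,3,0,0,0,0.2],[0,0,7,0,0,0,0.5],[0,0,11,0,0,0,1],[0,0,13,0,0,0,1]]]'; python3 - <<'E'
from h import *
im=arm.get_image('scene')[:,:,::-1]
cv2.imwrite('pics/s9c.png',cv2.resize(im[130:220,240:350],None,fx=6,fy=6,interpolation=cv2.INTER_CUBIC))
E
```

```text
clock: 8.55
position: [0.4732, -0.3132, 0.1196]
ee_rot: [0.766, 3.046, 0.0]
force: [-0.4, 0.1, 0.7]
width: 0.48
clock: 9.05
position: [0.474, -0.3143, 0.2539]
ee_rot: [0.766, 3.042, -0.001]
force: [0.9, -0.3, -1.1]
width: 0.8
```

View pics/s9c.png

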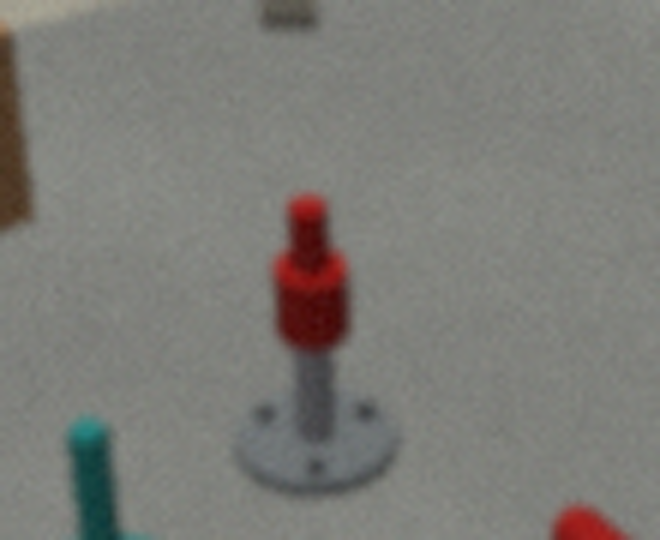

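```bash
python3 -m creep '[[[0,4.5,0,0,0,0,1],[0,9,0,0,0,0,1],[0,13.5,0,0,0,0,1],[0,18,0,0,0,0,1],[0.8,22.5,0,0,0,0,1]]]';python3 -m creep '[[[0.3,4.5,0,0,0,0,1],[0.6,9,0,0,0,0,1],[1,13.5,0,0,0,0,1],[1.5,18,0,0,0,0,1],[2,22.5,0,0,0,0,1]]]'; python3 - <<'E'
from h import *
np.set_printoptions(precision=4,suppress=True)
print(delta([.4735,.25,.25],Rtilt(t=0.)),arm.observe()['joints'])
for n in ('scene','side'):
  im=arm.get_image(n)[:,:,::-1];cv2.imwrite(f'pics/{n}10.png',im)
E
```

```text
clock: 9.6
position: [0.4803, -0.0869, 0.2504]
ee_rot: [0.768, 3.046, 0.001]
force: [1.4, -0.1, 0.0]
width: 1.001
clock: 10.1
position: [0.5012, 0.1385, 0.2504]
ee_rot: [0.766, 3.046, 0.001]
force: [1.4, -0.4, -0.1]
width: 1.0
(array([-2.7652, 11.1494, -0.0416]), array([-0.0292,  0.073 ,  0.2525])) [-0.6958  0.2604  0.4064  1.8436 -0.1171  1.0595  0.8333]
```

View pics/scene10.png

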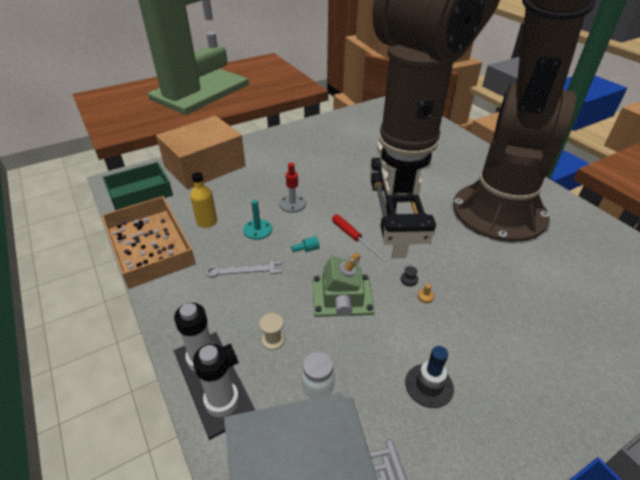

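View pics/side10.png

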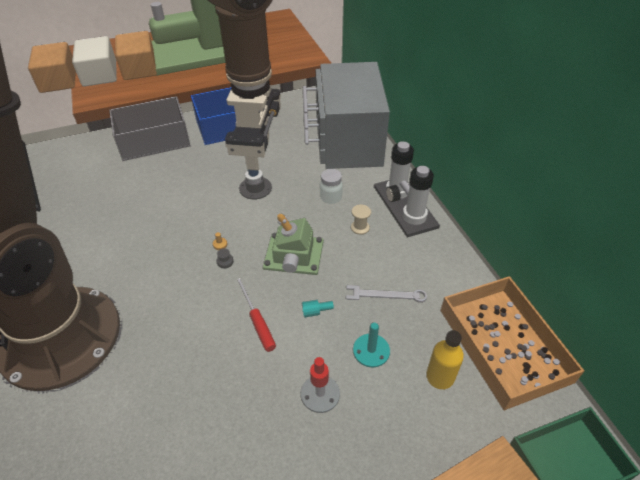

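```bash
python3 -m creep '[[[0.3,4.2,0,0,0,0,1],[0.6,8.4,0,0,0,0,1],[0.9,12.6,0,0,0,0,1],[1.2,16.5,0,0,0,0,1],[1.2,16.5,0,0,0,0,1]]]'; python3 -m creep '[[[0,0,0,0,0,0,1],[0,0,0,0,0,0,1]]]';python3 - <<'E'
from h import *
import pickle
np.set_printoptions(precision=4,suppress=True)
s=arm.observe();pickle.dump(s,open('w11.pkl','wb'));
im=arm.get_image('wrist')[:,:,::-1];cv2.imwrite('pics/w11.png',im)
print(delta([.513,.306,.25],Rtilt(t=0.),s)); print(proj(cam('wrist',s),[.513,.306,.111]))
E
```

```text
clock: 10.7
position: [0.512, 0.308, 0.2494]
ee_rot: [-0.755, -3.049, -0.003]
force: [-0.7, -0.2, 0.4]
width: 0.998
clock: 10.9
position: [0.5136, 0.3, 0.25]
ee_rot: [0.769, 3.045, -0.001]
force: [-0.7, -0.0, -0.5]
width: 1.0
(array([-0.0617,  0.595 ,  0.0005]), array([0.0415, 0.047 , 0.3372]))
[324.3731 230.003 ]
```

View pics/w11.png

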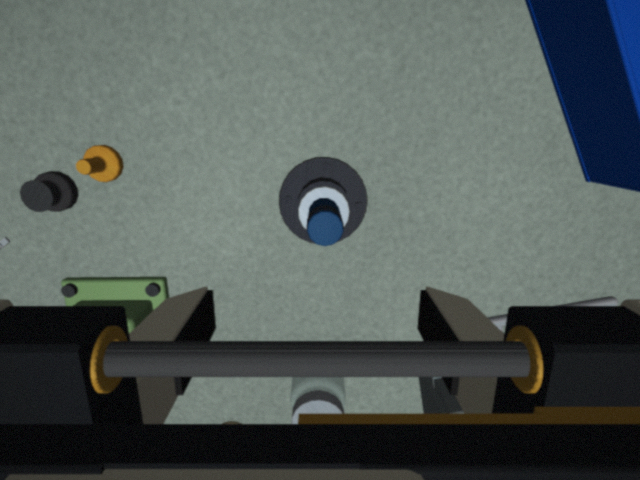

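```bash
python3 - <<'E'
from h import *
import pickle
np.set_printoptions(precision=4,suppress=True)
s=pickle.load(open('w11.pkl','rb'));W=cam('wrist',s);im=cv2.imread('pics/w11.png')
h=cv2.cvtColor(im,cv2.COLOR_BGR2HSV)
m=((h[...,0]>95)&(h[...,0]<125)&(h[...,1]>120)&(h[...,2]>70)).astype(np.uint8);m[:180]=0;m[260:]=0;m[:,:280]=0;m[:,370:]=0
c=max(cv2.findContours(m,0,1)[0],key=cv2.contourArea);e=cv2.fitEllipse(c);print(e,cv2.boundingRect(c));print(onz(W,e[0],.111))
w=((h[...,1]<60)&(h[...,2]>150)).astype(np.uint8);w[:170]=0;w[250:]=0;w[:,:280]=0;w[:,370:]=0
c=cv2.convexHull(np.argwhere(w)[:,::-1].astype(np.int32));e=cv2.fitEllipse(c);print(e,onz(W,e[0],.053))
cv2.imwrite('pics/w11c.png',cv2.resize(im[140:260,260:390],None,fx=5,fy=5,interpolation=cv2.INTER_CUBIC))
E
```

```text
((324.7475891113281, 228.135498046875), (32.51312255859375, 34.938480377197266), 86.915771484375) (307, 212, 36, 33)
[0.5119 0.3069 0.111 ]
((323.35162353515625, 211.15029907226562), (48.017086029052734, 49.72452926635742), 85.75064086914062) [0.5116 0.307  0.053 ]
```

View pics/w11c.png

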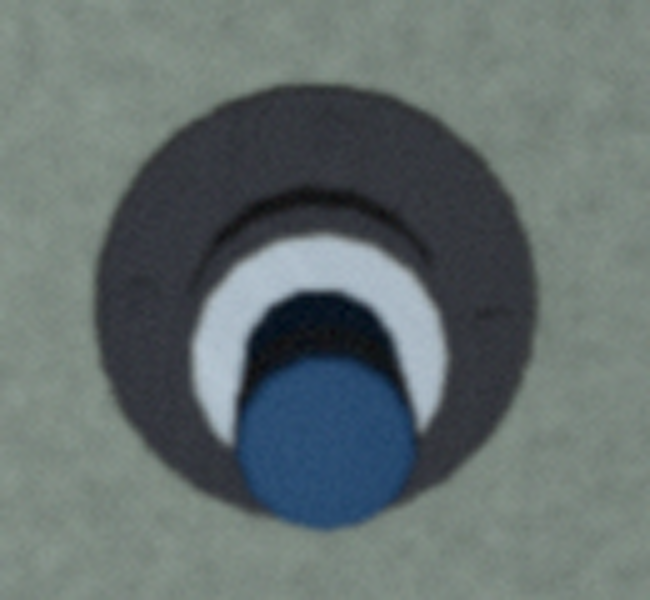

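```bash
python3 -m creep '[[[-0.16,0.69,-3,0,0,0,1],[-0.16,0.69,-6,0,0,0,0.5],[-0.16,0.69,-9,0,0,0,0.2],[-0.16,0.69,-11,0,0,0,0.2],[-0.16,0.69,-11,0,0,0,0.2]]]'; python3 - <<'E'
from h import *
import pickle
np.set_printoptions(precision=4,suppress=True)
s=arm.observe()
im=arm.get_image('wrist')[:,:,::-1];cv2.imwrite('pics/w12.png',im)
print(delta([.512,.3069,.071],Rtilt(t=0.),s))
E
```

```text
clock: 11.45
position: [0.5104, 0.3063, 0.1375]
ee_rot: [-0.769, -3.044, 0.006]
force: [-0.1, -1.0, 0.2]
width: 0.7
(array([ 0.1594,  0.0581, -6.654 ]), array([ 0.174 , -0.18  ,  0.3441]))
```

View pics/w12.png

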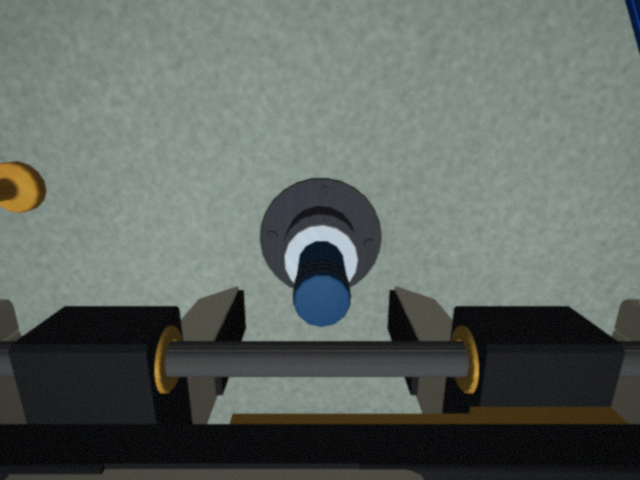

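```bash
python3 -m creep '[[[0,0,0,0,0,0,0.2],[0,0,-2,0,0,0.3,0.2],[0,0,-4,0,0,0.3,0.2],[0,0,-5.5,0,0,0.3,0.2],[0,0,-5.5,0,0,0.3,0.2]]]'; python3 - <<'E'
from h import *
import pickle
np.set_printoptions(precision=4,suppress=True)
s=arm.observe();print(delta([.512,.3069,.071],Rtilt(t=0.),s),s['force'])
im=arm.get_image('wrist')[:,:,::-1];cv2.imwrite('pics/w13.png',im);W=cam('wrist',s)
h=cv2.cvtColor(im,cv2.COLOR_BGR2HSV)
w=((h[...,1]<60)&(h[...,2]>150)).astype(np.uint8);w[:170]=0;w[340:]=0;w[:,:280]=0;w[:,370:]=0
c=cv2.convexHull(np.argwhere(w)[:,::-1].astype(np.int32));e=cv2.fitEllipse(c);print(e,onz(W,e[0],.053))
E
```

```text
clock: 12.0
position: [0.5115, 0.3083, 0.0846]
ee_rot: [-0.759, -3.049, 0.001]
force: [-0.1, 0.1, -0.6]
width: 0.6
(array([ 0.0543, -0.1436, -1.3584]), array([ 0.0202, -0.0076, -0.0502])) [-0.1128  0.0766 -0.6398]
((343.17376708984375, 253.04908752441406), (170.57969665527344, 344.87335205078125), 94.25930786132812) [0.4981 0.3284 0.053 ]
```

View pics/w13.png

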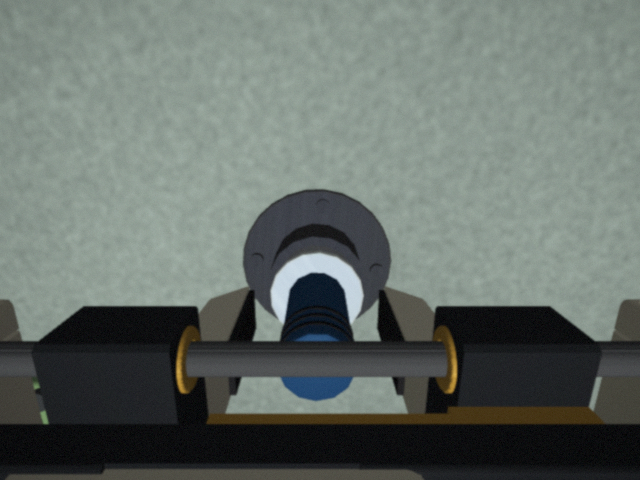

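Gun flange is centred at (317,283) between the jaws (centre 316). I'll lower and grip.

```bash
python3 -m creep '[[[0.05,-0.05,-0.7,0,0,0,0.2],[0.05,-0.05,-1.35,0,0,0,0.2],[0.05,-0.05,-1.35,0,0,0,0.2],[0.05,-0.05,-1.35,0,0,0,0.2]]]'; python3 -m creep '[[[0,0,0,0,0,0,-1],[0,0,0,0,0,0,-1],[0,0,0,0,0,0,-1],[0,0,0,0,0,0,-1],[0,0,0,0,0,0,-1]]]' 50;
```

```text
clock: 12.45
position: [0.5122, 0.3082, 0.0714]
ee_rot: [0.758, 3.048, 0.001]
force: [0.1, -0.4, 0.0]
width: 0.597
clock: 12.95
position: [0.5122, 0.3082, 0.0714]
ee_rot: [0.758, 3.048, 0.001]
force: [-0.2, 0.2, 1.1]
width: 0.292
```

```bash
python3 -m creep '[[[0,0,0.5,0,0,0,-1],[0,0,2,0,0,0,-1],[0,0,4.5,0,0,0,-1],[0,0,8,0,0,0,-1],[0,0,11,0,0,0,-1]]]'; python3 -m creep '[[[0,0,4,0,0,0,-1],[0,0,9,0,0,0,-1],[0,0,9,0,0,0,-1],[0,0,9,0,0,0,-1]]]'; python3 - <<'E'
from h import *
import pickle
np.set_printoptions(precision=4,suppress=True)
s=arm.observe();print(s['force'],s['position'],s['joints']);pickle.dump(s,open('w14.pkl','wb'))
for n in ('wrist','scene','side'): cv2.imwrite(f'pics/{n}14.png',arm.get_image(n)[:,:,::-1])
W=cam('wrist',s);Rn=R.from_rotvec(s['ee_rot']).as_matrix();z=-Rn[:,2];p=s['position']
for k in (0,.042,.047): print(k,proj(W,p-z*(.0654-k)))
im=cv2.imread('pics/wrist14.png');cv2.imwrite('pics/w14c.png',cv2.resize(im[180:380,220:420],None,fx=3,fy=3,interpolation=cv2.INTER_CUBIC))
E
```

```text
clock: 13.45
position: [0.5118, 0.3078, 0.1824]
ee_rot: [0.759, 3.049, -0.001]
force: [1.1, 0.9, -4.4]
width: 0.296
clock: 13.85
position: [0.5123, 0.3082, 0.2721]
ee_rot: [0.758, 3.047, 0.003]
force: [-0.7, -0.5, -5.7]
width: 0.3
[-0.6676 -0.55   -5.6568] [0.5123 0.3082 0.2721] [-0.8858  0.3738  0.357   1.6254 -0.1396  1.1653  0.5867]
0 [318.2393 269.612 ]
0.042 [318.7193 301.9005]
0.047 [318.7911 306.7292]
```

View pics/w14c.png

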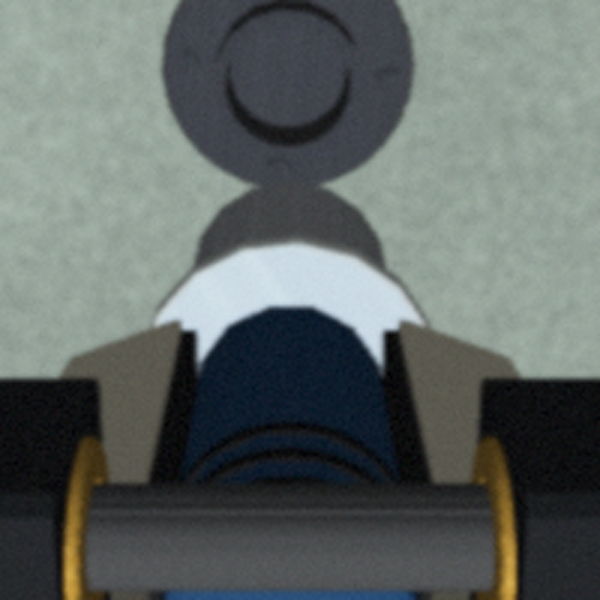

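View pics/scene14.png

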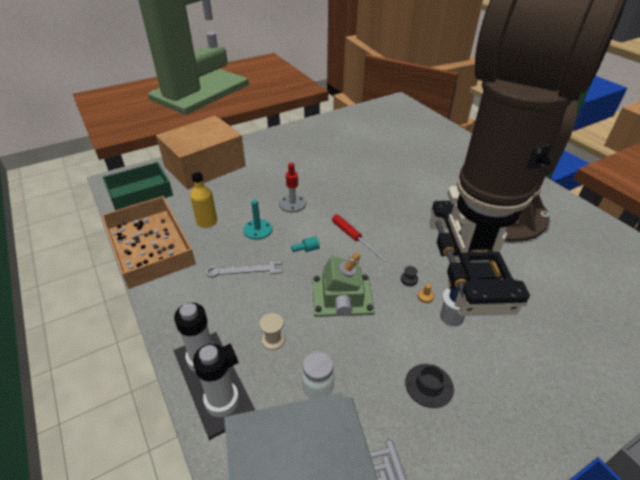

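```bash
python3 - <<'E'
from h import *
import pickle
np.set_printoptions(precision=4,suppress=True)
s=pickle.load(open('w14.pkl','rb'))
W=cam('wrist',s);Rn=R.from_rotvec(s['ee_rot']).as_matrix();z=-Rn[:,2];p=s['position']
for d in (.064,.0654,.067):
  for k,r in ((0,.018),(.047,.023)): print(d,k,proj(W,p-z*(d-k)+Rn[:,0]*r))
S=cam('scene');D=cam('side');tip=np.array([.5132,.0559,.1325])
t=[]
for n,c in (('scene14',S),('side14',D)):
    im=cv2.imread(f'pics/{n}.png');q=proj(c,tip);b=proj(c,tip-.044*axis());print(n,q,b)
    x,y=int(q[0])-32,int(q[1])-20;m=cv2.resize(im[y:y+60,x:x+65],None,fx=6,fy=6,interpolation=cv2.INTER_CUBIC)
    for v in (q,b): cv2.circle(m,(int((v[0]-x+.5)*6),int((v[1]-y+.5)*6)),2,(255,0,0),-1)
    t.append(m)
cv2.imwrite('pics/nip.png',np.hstack(t))
print(delta(tip+.11*axis(),Rtilt(),s))
E
```

```text
0.064 0 [318.2742 239.9728]
0.064 0.047 [318.8698 259.8221]
0.0654 0 [318.2606 239.2556]
0.0654 0.047 [318.8477 258.7501]
0.067 0 [318.2452 238.4468]
0.067 0.047 [318.8229 257.5455]
scene14 [357.0219 254.1476] [346.9841 268.0916]
side14 [278.9464 214.1184] [288.1632 227.3732]
(array([ -4.0101, -23.051 ,  -3.9873]), array([-11.8027, -21.9789,  -0.0882]))
```

View pics/nip.png

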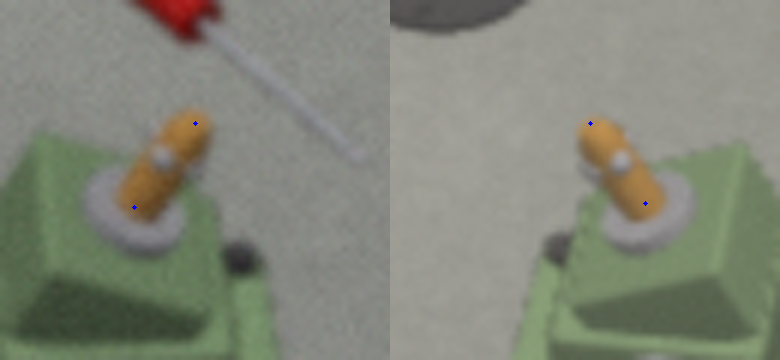

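```bash
python3 -m creep '[[[-0.4,-2.5,0,-1,-2,0,-1],[-0.8,-5,0,-2.4,-4.4,0,-1],[-1.2,-7.5,0,-3.6,-6.6,0,-1],[-1.6,-10,0,-4.8,-8.8,0,-1],[-2,-12.5,0,-6,-11,0,-1]]]'; python3 -m creep '[[[-0.4,-2.5,-0.5,-1,-2,0,-1],[-0.8,-5,-1.5,-2.4,-4.4,0,-1],[-1.2,-7.5,-2.5,-3.6,-6.6,0,-1],[-2,-10.5,-4,-5.8,-11,0,-1],[-2,-10.5,-4,-5.8,-11,0,-1]]]';  python3 -m creep '[[[0,0,0,0,0,0,-1],[0,0,0,0,0,0,-1]]]';python3 - <<'E'
from h import *
import pickle
np.set_printoptions(precision=4,suppress=True)
s=arm.observe();pickle.dump(s,open('w15.pkl','wb'))
cv2.imwrite('pics/w15.png',arm.get_image('wrist')[:,:,::-1])
tip=np.array([.5132,.0559,.1325]);W=cam('wrist',s)
print(s['force'],delta(tip+.11*axis(),Rtilt(),s))
Rn=R.from_rotvec(s['ee_rot']).as_matrix();z=-Rn[:,2];p=s['position']
print('tip',proj(W,tip),'base',proj(W,tip-.044*axis()),'gunline',proj(W,p-.064*z),proj(W,p-.11*z),proj(W,p-.154*z))
im=cv2.imread('pics/w15.png');cv2.imwrite('pics/w15c.png',cv2.resize(im[160:310,220:420],None,fx=4,fy=4,interpolation=cv2.INTER_CUBIC))
E
```

```text
clock: 14.5
position: [0.491, 0.1818, 0.2697]
ee_rot: [0.706, 2.842, -0.085]
force: [-0.3, -0.5, -4.5]
width: 0.301
clock: 15.0
position: [0.4652, 0.0719, 0.2258]
ee_rot: [0.658, 2.641, -0.163]
force: [-0.7, -0.2, -4.9]
width: 0.301
clock: 15.2
position: [0.4726, 0.0791, 0.2314]
ee_rot: [0.655, 2.635, -0.146]
force: [-0.3, 0.7, -4.5]
width: 0.295
[-0.282   0.7359 -4.5488] (array([-0.0493, -0.1404,  0.0759]), array([ 0.0327, -0.0615, -0.0587]))
tip [315.9516 247.2887] base [316.0194 230.4021] gunline [318.4027 270.5782] [318.0422 246.1855] [317.7947 229.436 ]
```

View pics/w15c.png

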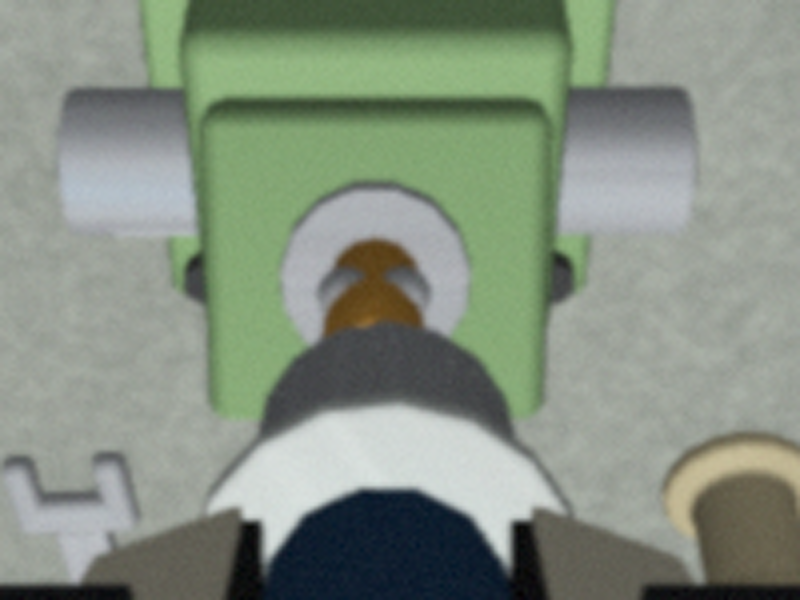

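```bash
python3 - <<'E'
from h import *
import pickle
np.set_printoptions(precision=4,suppress=True)
s=pickle.load(open('w15.pkl','rb'));W=cam('wrist',s);tip=np.array([.5132,.0559,.1325])
Rn=R.from_rotvec(s['ee_rot']).as_matrix();X=Rn[:,0];a=axis();p=s['position']
for dx in (-.002,0,.002): print(dx,'collar far edge',proj(W,tip-.044*a+X*(.019+dx)),'collar lo far',proj(W,tip-.052*a+X*(.019+dx)),'nip foot far edge',proj(W,tip-.044*a+X*(.009+dx)))
for d in (.064,.0654):print('mouth far',proj(W,p+Rn[:,2]*d+X*.018))
print('tool coords of tip',Rn.T@(tip-p))
print('x,y dirs',X,Rn[:,1])
E
```

```text
-0.002 collar far edge [315.9961 209.1752] collar lo far [316.0072 207.0805] nip foot far edge [316.0099 221.7461]
0 collar far edge [315.9933 206.6315] collar lo far [316.0045 204.5963] nip foot far edge [316.0071 219.2514]
0.002 collar far edge [315.9905 204.0778] collar lo far [316.0018 202.1025] nip foot far edge [316.0044 216.7471]
mouth far [318.4269 240.052 ]
mouth far [318.4133 239.3342]
tool coords of tip [-0.0006 -0.0014  0.1094]
x,y dirs [-0.8011  0.4244 -0.422 ] [ 0.4686  0.8834 -0.001 ]
```

```bash
python3 -m creep '[[[-0.07,-0.18,0,0,0,0,-1],[-0.07,-0.18,0,0,0,0,-1],[-0.07,-0.18,0,0,0,0,-1],[-0.07,-0.18,0,0,0,0,-1]]]';python3 - <<'E'
from h import *
import pickle
np.set_printoptions(precision=4,suppress=True)
s=arm.observe();pickle.dump(s,open('w16.pkl','wb'))
for n in ('wrist','scene','side'): cv2.imwrite(f'pics/{n}16.png',arm.get_image(n)[:,:,::-1])
tip=np.array([.5132,.0559,.1325]);Rn=R.from_rotvec(s['ee_rot']).as_matrix()
print(s['force'],Rn.T@(tip-s['position']))
print(s['position'],np.degrees(R.from_matrix(Rtilt()@Rn.T).as_rotvec()))
im=cv2.imread('pics/wrist16.png');cv2.imwrite('pics/w16c.png',cv2.resize(im[160:310,220:420],None,fx=4,fy=4,interpolation=cv2.INTER_CUBIC))
t=[cv2.resize(cv2.imread(f'pics/{n}16.png')[y:y+90,x:x+65],None,fx=6,fy=6,interpolation=cv2.INTER_CUBIC) for n,x,y in (('scene',330,200),('side',245,165))]
cv2.imwrite('pics/s16c.png',np.hstack(t))
E
```

```text
clock: 15.65
position: [0.4716, 0.0765, 0.2314]
ee_rot: [0.656, 2.634, -0.147]
force: [0.3, 0.1, -4.1]
width: 0.298
[ 0.3335  0.1432 -4.0566] [-0.0003  0.0015  0.1092]
[0.4716 0.0765 0.2314] [ 0.0659 -0.0458 -0.0236]
```

View pics/w16c.png

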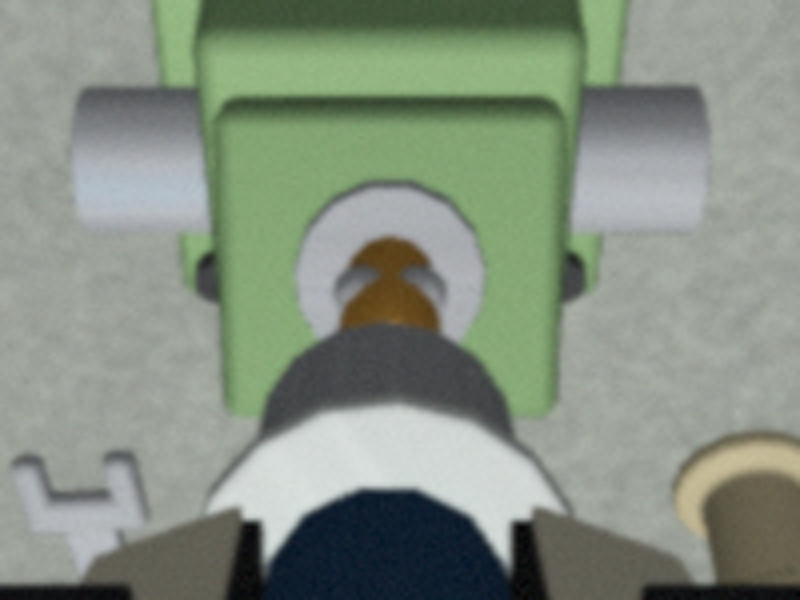

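View pics/s16c.png

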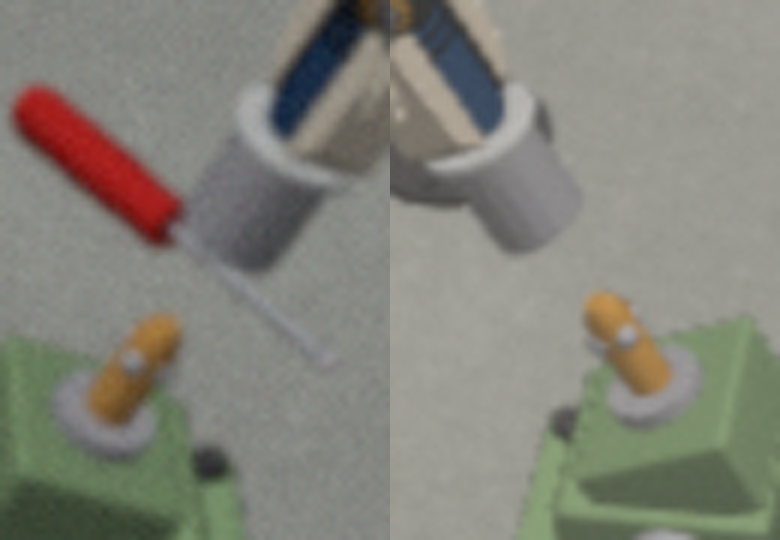

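```bash
python3 -m creep '[[[0.4,-0.1,-0.9,0,0,0,-1],[0.78,-0.3,-1.8,0,0,0,-1],[1.15,-0.5,-2.7,0,0,0,-1],[1.34,-0.62,-3.17,0,0,0,-1],[1.34,-0.62,-3.17,0,0,0,-1]]]';python3 - <<'E'
from h import *
import pickle
np.set_printoptions(precision=4,suppress=True)
s=arm.observe()
for n in ('wrist','scene','side'): cv2.imwrite(f'pics/{n}17.png',arm.get_image(n)[:,:,::-1])
tip=np.array([.5132,.0559,.1325]);Rn=R.from_rotvec(s['ee_rot']).as_matrix()
print(s['force'],Rn.T@(tip-s['position']))
im=cv2.imread('pics/wrist17.png');w=cv2.resize(im[160:295,220:420],None,fx=4,fy=4,interpolation=cv2.INTER_CUBIC)
t=[cv2.resize(cv2.imread(f'pics/{n}17.png')[y:y+90,x:x+65],None,fx=6,fy=6,interpolation=cv2.INTER_CUBIC) for n,x,y in (('scene',330,200),('side',245,165))]
cv2.imwrite('pics/s17c.png',np.hstack(t));cv2.imwrite('pics/w17c.png',w)
E
```

```text
clock: 16.3
position: [0.4847, 0.0698, 0.1991]
ee_rot: [0.656, 2.635, -0.149]
force: [-0.1, -0.5, -3.2]
width: 0.297
[-0.0917 -0.4946 -3.2218] [-0.0006  0.0013  0.0738]
```

View pics/w17c.png

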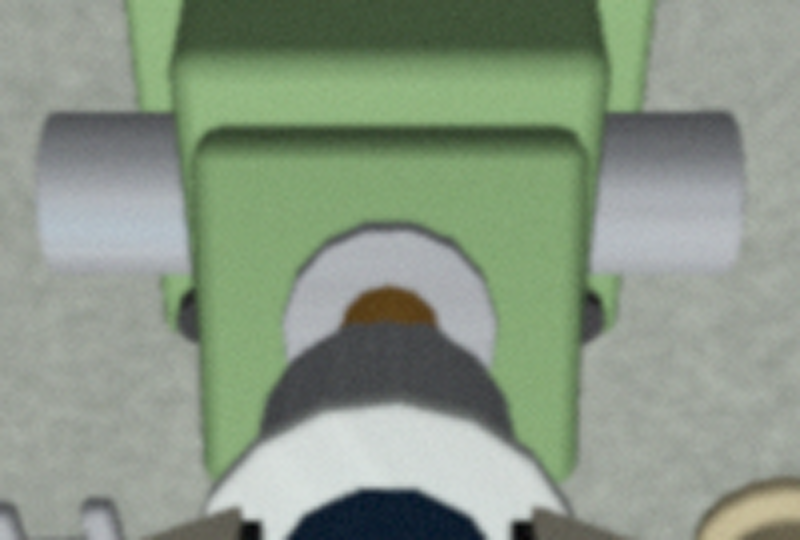

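View pics/s17c.png

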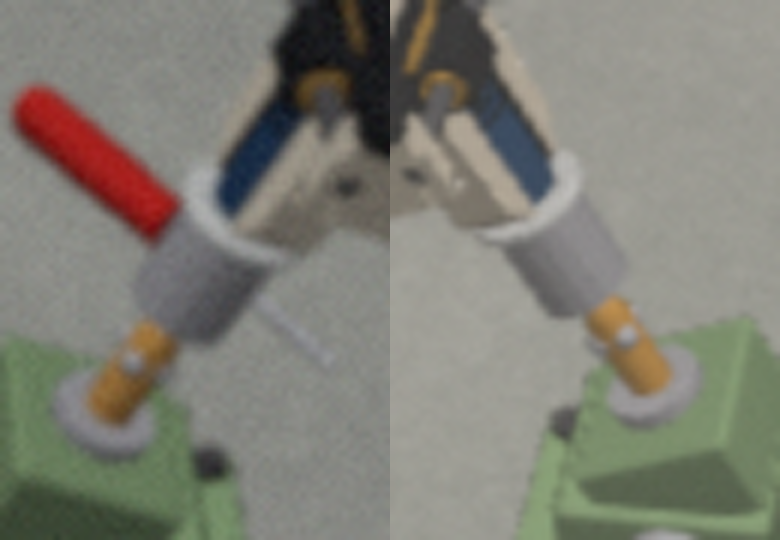

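```bash
python3 -m creep '[[[0.2,-0.08,-0.45,0,0,0,-1],[0.38,-0.17,-0.91,0,0,0,-1],[0.38,-0.17,-0.91,0,0,0,-1]]]';python3 -m creep '[[[0.1,-0.05,-0.23,0,0,0,-1],[0.19,-0.1,-0.45,0,0,0,-1],[0.19,-0.1,-0.45,0,0,0,-1]]]';python3 -m creep '[[[0.1,-0.05,-0.23,0,0,0,-1],[0.19,-0.1,-0.45,0,0,0,-1],[0.19,-0.1,-0.45,0,0,0,-1]]]'
```

```text
clock: 16.75
position: [0.4886, 0.0683, 0.1899]
ee_rot: [0.656, 2.635, -0.148]
force: [-0.7, -0.4, -3.4]
width: 0.299
clock: 17.05
position: [0.4905, 0.0673, 0.1857]
ee_rot: [0.656, 2.635, -0.148]
force: [-0.3, 0.1, -4.5]
width: 0.294
clock: 17.35
position: [0.4924, 0.0663, 0.1812]
ee_rot: [0.656, 2.635, -0.148]
force: [0.7, 0.1, -4.7]
width: 0.299
```

```bash
python3 -m creep '[[[0.1,-0.05,-0.23,0,0,0,-1],[0.19,-0.1,-0.45,0,0,0,-1],[0.19,-0.1,-0.45,0,0,0,-1]]]';python3 -m creep '[[[0.1,-0.05,-0.23,0,0,0,-1],[0.11,-0.06,-0.27,0,0,0,-1]]]'; python3 - <<'E'
from h import *
np.set_printoptions(precision=4,suppress=True)
s=arm.observe()
for n in ('wrist','scene','side'): cv2.imwrite(f'pics/{n}18.png',arm.get_image(n)[:,:,::-1])
tip=np.array([.5132,.0559,.1325]);Rn=R.from_rotvec(s['ee_rot']).as_matrix()
print(Rn.T@s['force'],Rn.T@(tip-s['position']))
im=cv2.imread('pics/wrist18.png');w=cv2.resize(im[160:295,220:420],None,fx=4,fy=4,interpolation=cv2.INTER_CUBIC)
t=[cv2.resize(cv2.imread(f'pics/{n}18.png')[y:y+90,x:x+65],None,fx=6,fy=6,interpolation=cv2.INTER_CUBIC) for n,x,y in (('scene',330,200),('side',245,165))]
cv2.imwrite('pics/s18c.png',np.hstack(t))
E
```

```text
clock: 17.65
position: [0.4943, 0.0653, 0.1767]
ee_rot: [0.656, 2.635, -0.148]
force: [-0.4, -0.6, -4.5]
width: 0.298
clock: 17.85
position: [0.4954, 0.0649, 0.1741]
ee_rot: [0.656, 2.635, -0.148]
force: [-4.6, 0.2, -0.0]
width: 0.295
[ 3.7878 -2.0135 -1.7136] [-0.0006  0.0005  0.0461]
```

View pics/s18c.png

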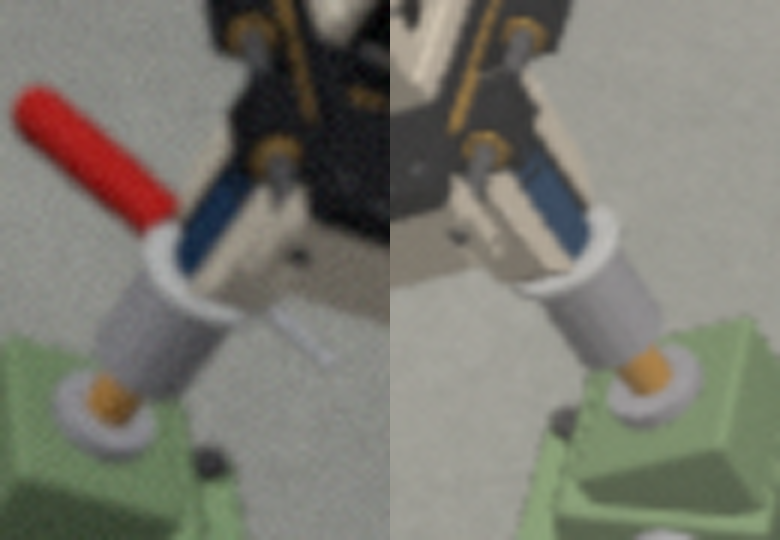

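```bash
python3 -m creep '[[[-0.05,-0.02,-0.02,0,0,0,-1],[0.02,-0.06,-0.2,0,0,0,-1],[0.1,-0.1,-0.38,0,0,0,-1],[0.1,-0.1,-0.38,0,0,0,-1]]]'; python3 - <<'E'
from h import *
np.set_printoptions(precision=4,suppress=True)
s=arm.observe()
tip=np.array([.5132,.0559,.1325]);Rn=R.from_rotvec(s['ee_rot']).as_matrix()
print(Rn.T@(s['force']+[0,0,4.3]),Rn.T@(tip-s['position']),s['ft_torque'])
E
```

```text
clock: 18.4
position: [0.4965, 0.0638, 0.1702]
ee_rot: [0.656, 2.635, -0.148]
force: [-0.1, 0.9, -6.2]
width: 0.298
[1.2866 0.7982 1.5254] [-0.0008  0.0009  0.0419] [0.6681 0.8363 0.0963]
```

```bash
python3 -m creep '[[[0.08,-0.04,-0.18,0,0,0,-1],[0.15,-0.08,-0.36,0,0,0,-1],[0.15,-0.08,-0.36,0,0,0,-1]]]'; python3 -m creep '[[[0.08,-0.04,-0.18,0,0,0,-1],[0.15,-0.08,-0.36,0,0,0,-1],[0.15,-0.08,-0.36,0,0,0,-1]]]'; python3 - <<'E'
from h import *
np.set_printoptions(precision=4,suppress=True)
s=arm.observe()
tip=np.array([.5132,.0559,.1325]);Rn=R.from_rotvec(s['ee_rot']).as_matrix()
print(Rn.T@(s['force']+[0,0,4.3]),Rn.T@(tip-s['position']),s['ft_torque'])
E
```

```text
clock: 18.7
position: [0.4979, 0.0628, 0.1664]
ee_rot: [0.656, 2.635, -0.148]
force: [1.8, -0.1, -10.2]
width: 0.295
clock: 19.0
position: [0.4996, 0.0621, 0.1632]
ee_rot: [0.656, 2.634, -0.148]
force: [-0.6, -0.5, -3.5]
width: 0.299
[-0.1045 -0.6969 -0.8415] [-0.0006  0.0009  0.0341] [0.3857 0.7792 0.0535]
```

```bash
python3 -m creep '[[[0.08,-0.04,-0.18,0,0,0,-1],[0.11,-0.06,-0.27,0,0,0,-1],[0.11,-0.06,-0.27,0,0,0,-1]]]'; python3 -m creep '[[[0.08,-0.04,-0.18,0,0,0,-1],[0.11,-0.06,-0.27,0,0,0,-1],[0.11,-0.06,-0.27,0,0,0,-1]]]'; python3 - <<'E'
from h import *
np.set_printoptions(precision=4,suppress=True)
s=arm.observe()
for n in ('scene','side'): cv2.imwrite(f'pics/{n}19.png',arm.get_image(n)[:,:,::-1])
tip=np.array([.5132,.0559,.1325]);Rn=R.from_rotvec(s['ee_rot']).as_matrix()
print(Rn.T@(s['force']+[0,0,4.3]),Rn.T@(tip-s['position']),s['ft_torque'])
t=[cv2.resize(cv2.imread(f'pics/{n}19.png')[y:y+90,x:x+65],None,fx=6,fy=6,interpolation=cv2.INTER_CUBIC) for n,x,y in (('scene',320,200),('side',255,165))]
cv2.imwrite('pics/s19c.png',np.hstack(t))
E
```

```text
clock: 19.3
position: [0.5008, 0.0618, 0.1609]
ee_rot: [0.656, 2.634, -0.147]
force: [-5.8, 1.0, 6.4]
width: 0.299
clock: 19.6
position: [0.5019, 0.0612, 0.1582]
ee_rot: [0.656, 2.634, -0.147]
force: [-7.2, 0.4, 7.1]
width: 0.293
[  1.1307  -3.0682 -13.1056] [-0.0004  0.0006  0.0286] [ 0.0814  1.1072 -0.2475]
```

View pics/s19c.png

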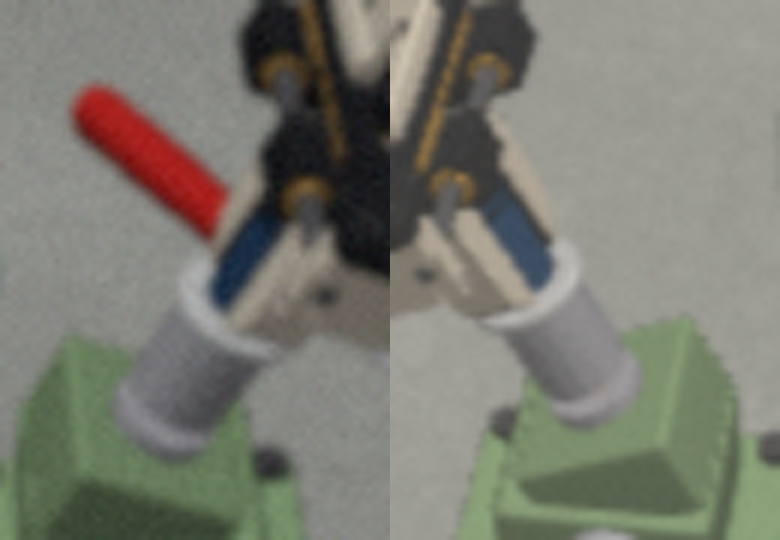

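```bash
python3 -m creep '[[[0.06,-0.06,-0.18,0,0,0,-1],[0.1,-0.08,-0.27,0,0,0,-1],[0.1,-0.08,-0.27,0,0,0,-1]]]'; python3 -m creep '[[[0.06,-0.03,-0.14,0,0,0,-1],[0.07,-0.04,-0.18,0,0,0,-1],[0.07,-0.04,-0.18,0,0,0,-1]]]'; python3 - <<'E'
from h import *
np.set_printoptions(precision=4,suppress=True)
s=arm.observe()
tip=np.array([.5132,.0559,.1325]);Rn=R.from_rotvec(s['ee_rot']).as_matrix()
print(Rn.T@(s['force']+[0,0,4.3]),Rn.T@(tip-s['position']),s['ft_torque'])
E
```

```text
clock: 20.0
position: [0.5029, 0.0606, 0.1556]
ee_rot: [0.655, 2.634, -0.146]
force: [-6.9, 1.1, 9.6]
width: 0.298
clock: 20.3
position: [0.5036, 0.0606, 0.1548]
ee_rot: [0.655, 2.634, -0.145]
force: [-22.2, 5.3, 36.8]
width: 0.296
[  2.6366  -5.7369 -46.5478] [-0.0003  0.0004  0.0247] [-0.5967  2.1356 -0.6702]
```

```bash
python3 -m creep '[[[-0.02,0.01,0.05,0,0,0,-1],[-0.02,0.01,0.05,0,0,0,-1],[-0.02,0.01,0.05,0,0,0,-1]]]'; python3 - <<'E'
from h import *
np.set_printoptions(precision=4,suppress=True)
s=arm.observe()
for n in ('scene','side','wrist'): cv2.imwrite(f'pics/{n}20.png',arm.get_image(n)[:,:,::-1])
tip=np.array([.5132,.0559,.1325]);Rn=R.from_rotvec(s['ee_rot']).as_matrix()
print(Rn.T@(s['force']+[0,0,4.3]),Rn.T@(tip-s['position']),s['ft_torque'])
E
```

```text
clock: 20.6
position: [0.5034, 0.0605, 0.1549]
ee_rot: [0.655, 2.634, -0.145]
force: [-16.2, 3.6, 25.0]
width: 0.299
[  2.0666  -4.4069 -33.2851] [-0.0003  0.0005  0.0249] [-0.1945  1.704  -0.508 ]
```

View pics/scene20.png

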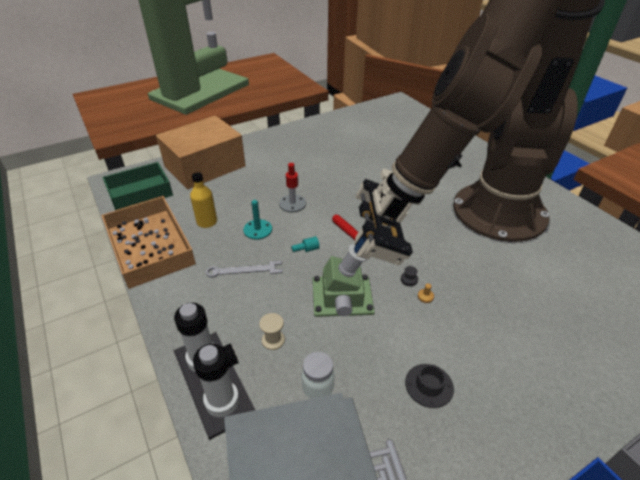

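View pics/wrist20.png

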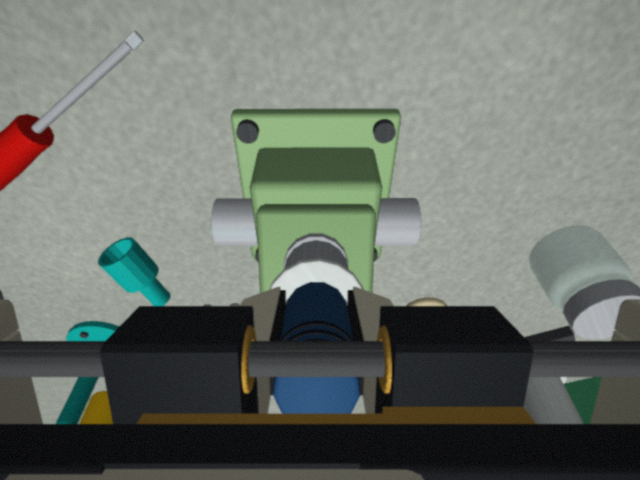

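View pics/side20.png

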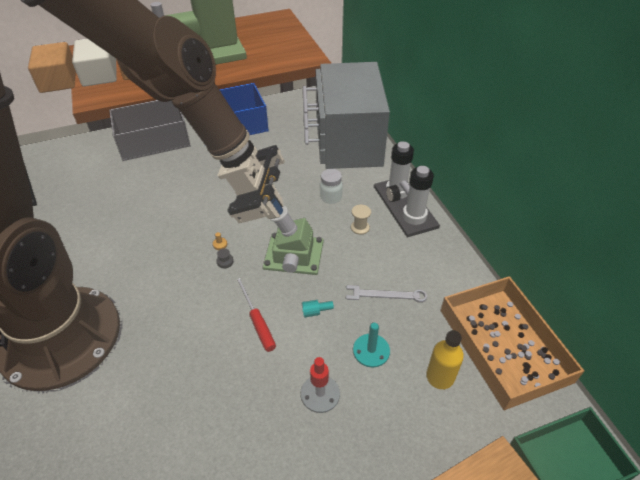

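```bash
python3 -m creep '[[[0,0,0,0,0,0,-1],[0,0,0,0,0,0,-1]]]'; python3 -c "
from cell import arm
print(arm.sign_off())"
```

```text
clock: 20.95
position: [0.5034, 0.0605, 0.1549]
ee_rot: [0.655, 2.634, -0.145]
force: [-15.6, 2.4, 24.9]
width: 0.298
the job is handed in; nothing more can be done
None
```

The job is done and handed in at 20.95 s. The red cap is on the grey post, and the gun is snapped onto the nipple with the spring pushed to its stop. The arm still grips the gun and pushes.

- **Cap:** I pulled it off along the nipple's axis and set it down until I felt contact at the expected height (TCP z 0.120 m). The last scene and side pictures show it standing upright on the grey post.
- **Gun:** I lifted it out of its holder and pressed it down the 25° axis.
  - **Snap:** there was about 5.6 N of resistance just before the snap, and then the gun was drawn on.
  - **Stroke:** the spring then read about 13 N. After roughly 8 mm of travel the force rose steeply to about 47 N axial, which I took as the hard stop.
  - **Hold:** I eased back, so it now holds with about 33 N axial, against the 16 N the spring needs at its stop. The jaw opening is unchanged since the pick-up.
- **Other things on the table:** the last pictures show the bystanders where they were.
- **What disagreed:** the scene and side cameras differed by about 4 mm when I located points, so I used the wrist picture to line up for the grasps and the press. At the end there was still about 5 N of sideways force on the gun. I judged the end of the stroke from force and travel, since the nipple's position cannot be read directly.

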